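# File the game case under the glass riser with the push stick

## Robot

A 7-joint arm with a two-finger parallel gripper is mounted at the origin on the work surface. World frame = base frame: x ahead of the robot, y to its left, z up, the work surface at z = 0. Lengths are in m, angles in rad, forces in N, time in s.
With the tool pointing down it reaches from about 0.425 to 0.875 m from the base axis. Payload 4.7 kg.
Tool frame: the origin (TCP) lies midway between the tips of the shut fingers; the grasp point (between the pads) lies 19 mm behind it; x points along the fingers, z is the direction in which the jaws open and shut, and the axes are right-handed (so a half turn about x gives the same grasp; the last joint's range is limited). The gripper opens to 87 mm and grips with 3 to 60 N. Pads are 19 mm wide; open, the fingers measure 117 mm over their backs; the gripper's body (75 mm by 190 mm) begins 51 mm behind the grasp point.
Start: joints at [-1.229, 0.321, -0.07, 1.45, 0.023, 1.371, -0.057], TCP at [0.209, 0.615, 0.223] pointing down, gripper open.
Joint ranges: [-2.86, 2.86], [-0.3, 2.09], [-1.38, 1.24], [0.06, 2.45], [-1.56, 4.7], [0.09, 2.05], [-2.69, 2.69]. Speed limits (rad/s): [2.57, 2.57, 3.14, 3.14, 3.14, 3.14, 3.14].

## Interface

Orientations are given as a rotation vector (axis times angle).
In Python, from bench import ctrl gives the robot as it stands.
- The arm moves only by the shell command python3 -m pendant 'ROWS' [OPENING] [FORCE]. ROWS is JSON, a list of rows, each an object with "travel": the shift along the tool's x, y, z in m, a list of three; "twist": the turn about the tool's x in rad. In form: [{"travel": [x, y, z], "twist": twist}, ...]. A call has 1 to 10 rows; each row is the pose to reach, as a shift and turn from the pose measured when the call began, along the tool's axes at that moment; what a row does not reach only later rows make up. A row lasts 1/8 s, in which the tool goes at most 62.5 mm and 10.7 degrees, less where a joint would pass 70% of its speed; a pose out of reach is approached as far as the arm can. A call with a gripper value outside its range is refused whole. OPENING is the opening, from -1 (shut) to 1 (fully open), so that 0 is half open, set as the call begins (- or left out, the last holds). The fingers move at their own pace and stop on an object; FORCE is the grip in N (left out, the last holds). Time passes only in rows, so rows that repeat a pose let the fingers close. It gives the time, the measured TCP pose, the force and the opening at its end, in the units of the state.
- ctrl.get_state(): the state, without advancing time (a new reading comes with each control period).
- ctrl.get_image(name): name is "side" or "top" or "wrist"; returns the picture (420x560x3 uint8, red, green, blue); there is no depth.
- ctrl.camera_model(name): a dict with "K" (3x3 intrinsics, pixels), "rvec" (rotation vector, rad) and "tvec" (3), from world to camera coordinates, as OpenCV has them; the wrist camera has in their place "T_tool_cam" (4x4, takes a point from camera to tool coordinates, whose origin is the TCP and whose axes are the tool frame's). Camera axes: x right, y down, z forward; pixel columns grow to the right and rows downward; lengths in m; the calibration is good to about 2 mm. A picture is of the moment at which its call begins: read the wrist's pose just before it. camera_model takes no time and is no camera call.
- ctrl.close_job(): hands the job in, once; it reports no verdict.
The state is a dict: "time": time; "joint_positions": joint angles; "qd": joint speeds; "joint_torque": joint torques, N m; "position": TCP position; "tool_rot": TCP orientation; "ft_force": force on the tool from outside, world axes, zero at the start; "torque": the same for the moment, N m; "grip_width": opening from 0.0 (shut) to 1.0 (fully open).
Only numpy, scipy, OpenCV 4.12 (cv2) and the standard library are available. Lean on these libraries where they do the work, as an engineer would, in place of code of your own. Each camera call takes 0.05 s, during which the arm holds its last target.

## Task

Draw the push stick out of its sleeve, lay it down flat on the console and let go, then take it again by its handle. With its L-shaped head press the blue game case flush against the dark metal fence before it enters the glass riser, then feed it along the fence, keeping it against the rail, gently home against the rubber stop without ever touching the case with the gripper. Finally draw the stick right out from under the riser and leave it lying flat on the console, clear of the sleeve and with the case still home, and leave everything else undisturbed.

Things in the scene. Friction and masses are not known exactly. Their poses are not given: they have to be found in the camera images.
- bay: Fixed glass riser with guide fence on the console (top z = 0). Origin on the console, on the fence's working face, in the plane of the mouth; +y = feed direction into the riser, +x = from the open side into the fence. A case that is home has its centre at x = -52.5, y = 164.5 mm: its trailing edge is 79 mm inside the mouth, too deep for a gripper under the roof.
- bay_mouth (a point): Point on the fence face (bay x = 0) in the mouth's plane, 11 mm up; axes as bay. Fence: straight fixed dark grey metal rail, 22 mm high, 14 thick, bay y = -270 to +260 mm; the case slides on its -x side. Clear glass roof: bay y = 0 to 272, x = -168 to +28 mm, underside 46 mm and top 54 mm up (caps 57). Posts 12 mm thick at x = -159 and +20, y = 12 and 262 mm.
- bay_stop (a point): Point on the fence face in the plane of the end stop's face, 250 mm along bay +y from bay_mouth, 11 mm up; axes as bay. The stop is a fixed, unyielding black rubber bar, 22 mm high, across the inside of the riser (bay x = -160 to 0).
- case: Blue plastic game case (pale cover sheet on top) lying flat and loose, 105 mm (x) by 171 mm (y) by 14 mm high, about 110 g; origin at the centre of its underside, +y along its length. It starts outside the riser, +y within 0.15 rad of the feed direction, centre 76 to 88 mm from the fence face, so 12 to 36 mm clear of it.
- case_center (a point): Centre of the game case, half-way up (7 mm above its underside); axes as the case.
- stick: Push stick, 240 mm long, about 130 g, lying flat, origin on its underside on the centre line, +x to its head, +z up. Dark wood handle x = -130 to -30, 20 wide, 28 high; light wood neck x = -30 to 48, 14 wide, 24 high; orange L-shaped head x = 48 to 110 mm. Mass centre near x = -25 mm. It starts with the handle in the sleeve, resting on the console, head and neck out.
- stick_handle (a point): Centre of the stick's handle (stick x = -80 mm), half-way up, 14 mm above its underside; axes as the stick.
- stick_neck (a point): Point on the stick's neck (stick x = 22 mm), half-way up, 12 mm above its underside: where to take hold while it is in the sleeve; axes as the stick.
- stick_head (a point): Inner corner of the L-head (stick x = 60, y = 10), 12 mm up; axes as stick. Heel plate: x = 48 to 60, y = -35 to 22 mm; its front face pushes the case's trailing edge. Lip: x = 60 to 110, y = 10 to 22 mm; its inner face (y = 10) bears on the case's long side away from the fence, when the head points along the feed with the stick this way up. Head 24 mm high.
- sleeve: Fixed dark steel sleeve lying on the console, 112 mm long (x), 38 wide, 40 high, open only at its +x end; bore 30 mm wide, 36 high, 108 deep, no floor. Origin on the console under its middle, +x out of its mouth. Stick +x starts along sleeve +x within 0.02 rad; it is clear after being drawn about 105 mm along +x.
- sleeve_mouth (a point): Middle of the sleeve's open end (56 mm from its origin), 18 mm above the console; +x points out.
- remote: Bystander: a black streaming remote, 38 x 135 x 16 mm, lying flat. Origin at the centre of its underside.
- pinecone: Bystander: a white ceramic pinecone, 76 mm across, 92 mm tall. Origin at the centre of its underside.
- photo_stand: Bystander: a brushed aluminium photo stand, 90 x 130 mm foot, 178 mm tall. Origin at the centre of its underside.
- wooden_box: Bystander: a round wooden box, 114 mm across, 69 mm tall, its hinged lid closed. Origin at the centre of its underside.
- candle_jar: Bystander: an amber glass jar with a wooden lid, 74 mm across, 84 mm tall. Origin at the centre of its underside.
- coasters: Bystander: a pile of three round coasters, 94 mm across, 18 mm high. Origin at the centre of its underside.
Things that resemble listed ones, but are neither listed nor needed, are in the scene too. Leave any green look-alike of the stick alone.

How it is judged:
On the way, in this order (a step that is already met when the one before it is completed fails the run):
1. the stick lies flat on the console, out of the sleeve and let go (height (world z) of stick_handle below 0.019 m and height (world z) of stick_head below 0.017 m and linear speed of stick below 0.02 m/s and contact force between the fingers and stick below 0.05 N and (x of stick_handle in the frame of sleeve above 0.1 m or y of stick_handle in the frame of sleeve above 0.04 m or y of stick_handle in the frame of sleeve below -0.04 m)), for 0.2 s.
2. the stick is gripped by its handle (contact force between the fingers and stick above 2 N and distance between the grasp point and stick_handle below 0.055 m), for 0.2 s.
3. the case is pressed flush against the fence by the stick, not yet in the riser (x of case_center in the frame of bay above -0.0565 m and angle between the y axis of case and the y axis of bay, either way round below 0.035 rad and y of case_center in the frame of bay below -0.075 m and contact force between stick and case above 0.2 N), for 0.1 s.
4. the case is pushed home against the stop by the stick held by its handle (x of case_center in the frame of bay above -0.0565 m and angle between the y axis of case and the y axis of bay, either way round below 0.035 rad and y of case_center in the frame of bay above 0.1595 m and height (world z) of case_center below 0.012 m and contact force between stick and case above 0.2 N and distance between the grasp point and stick_handle below 0.055 m), for 0.1 s.
At the end, for the whole second after the job is handed in: The case lies flat and at rest, within 5 mm of the end stop, within 4 mm of the fence and within 0.035 rad of parallel to it; the stick lies flat, at rest and released on the console, its whole head out from under the riser (lip end outside the mouth) and its handle clear of the sleeve (all of step 1 and x of case_center in the frame of bay above -0.0565 m and angle between the y axis of case and the y axis of bay, either way round below 0.035 rad and y of case_center in the frame of bay above 0.1595 m and height (world z) of case_center below 0.012 m and linear speed of case below 0.01 m/s and y of stick_head in the frame of bay below -0.05 m); the robot touches nothing.
It fails at once if the gripper or arm touches the game case (contact force between any of the fingers, the arm and case above 0.3 N).
It fails at once if the case enters the riser standing off the fence (more than 9 mm) or askew (more than 0.09 rad) (y of case_center in the frame of bay above -0.06 m and (x of case_center in the frame of bay below -0.0615 m or angle between the y axis of case and the y axis of bay, either way round above 0.09 rad)).
It fails at once if the case is rammed against stop or fence (more than 30 N) (contact force between case and bay above 30 N).
It fails at once if a bystander is moved by more than 15 mm or tipped (distance of any of remote, pinecone, photo_stand, wooden_box, candle_jar, coasters from where it was at the start of the episode above 0.015 m or angle between any of remote, pinecone, photo_stand, wooden_box, candle_jar, coasters's own z axis and vertical above 0.2 rad).
It also fails if it takes over 72 s, if anything falls off the work surface, if the arm or the gripper's body presses on something with over 40 N, if the wrist force passes 120 N, or if a joint passes its speed limit or range.

## Working session

There is one attempt and no reset: what is moved stays moved. The work goes in short steps, Python scripts to look and compute and a shell command to move; the robot and the scene stay as the last step left them, time stands still between calls to the robot, and variables do not carry over. Pictures are saved under pics/ and viewed, and the job is handed in when it is done.

```bash
ls; mkdir -p pics
python3 - <<'E'
from bench import ctrl
import cv2
s=ctrl.get_state();print({k:s[k] for k in('time','position','tool_rot','ft_force','grip_width')})
for n in('side','top','wrist'):
    im=ctrl.get_image(n);cv2.imwrite(f'pics/{n}0.png',im[:,:,::-1])
    m=ctrl.camera_model(n);print(n,m)
E
```

```text
pics
{'time': 0.0, 'position': array([0.20916705, 0.61484337, 0.22146087]), 'tool_rot': array([-0.96566541,  1.34815636,  0.96365978]), 'ft_force': array([-0.07028556,  0.40080804,  0.12158428]), 'grip_width': 1.0006361857662185}
side {'K': array([[538.6364904 ,   0.        , 271.3587811 ],
       [  0.        , 538.6364904 , 215.66360598],
       [  0.        ,   0.        ,   1.        ]]), 'rvec': array([ 0.39605135, -2.84630397,  1.02538961]), 'tvec': array([0.47018276, 0.11859854, 1.68315353])}
top {'K': array([[438.07794962,   0.        , 286.36861395],
       [  0.        , 438.07794962, 205.8153693 ],
       [  0.        ,   0.        ,   1.        ]]), 'rvec': array([ 2.17621525, -2.20469683,  0.07449168]), 'tvec': array([0.01443859, 0.48071383, 1.4849753 ])}
wrist {'K': array([[363.69382066,   0.        , 279.37835985],
       [  0.        , 363.69382066, 205.92659401],
       [  0.        ,   0.        ,   1.        ]]), 'T_tool_cam': array([[ 6.07743399e-04, -2.43979745e-01,  9.69780137e-01,
        -1.61594073e-01],
       [ 1.26959998e-04, -9.69780290e-01, -2.43979863e-01,
         6.67484321e-02],
       [ 9.99999807e-01,  2.71400435e-04, -5.58401901e-04,
         7.50772707e-06],
       [ 0.00000000e+00,  0.00000000e+00,  0.00000000e+00,
         1.00000000e+00]])}
```

View pics/top0.png

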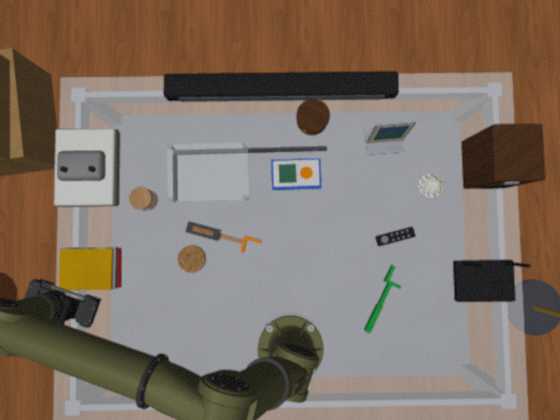

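View pics/side0.png

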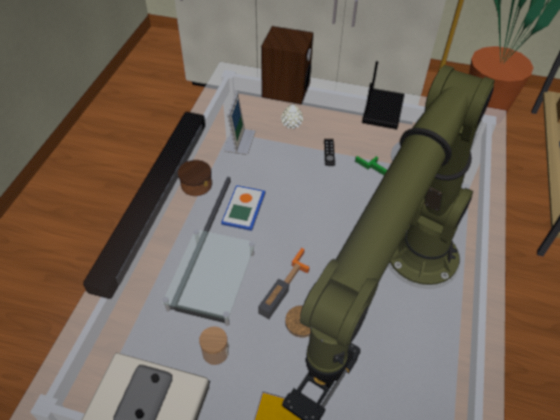

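View pics/wrist0.png

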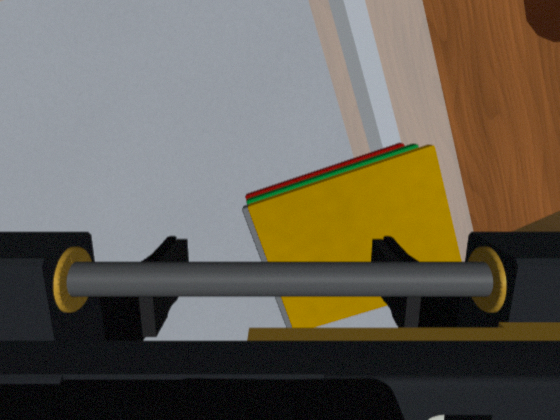

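Top view: the stick's orange head is at about (250,242), its light neck at (232,238) and the sleeve at (203,231). The green look-alike is at (383,298), so I leave that alone. The riser spans (168–248, 145–200), the fence runs (248–327, 149) and the blue case sits at (297,173). I'll enlarge a crop to confirm and get a first estimate.

```bash
cat > h.py <<'E'
import numpy as np, cv2
from bench import ctrl
from scipy.spatial.transform import Rotation as R
def cam(n,s=None):
    m=ctrl.camera_model(n)
    if 'rvec' in m:
        Rw=R.from_rotvec(m['rvec']).as_matrix(); return m['K'],Rw,np.array(m['tvec'])
    s=s or ctrl.get_state()
    T=np.eye(4);T[:3,:3]=R.from_rotvec(s['tool_rot']).as_matrix();T[:3,3]=s['position']
    C=np.linalg.inv(T@m['T_tool_cam']); return m['K'],C[:3,:3],C[:3,3]
def ray(c,p):
    K,Rw,t=c; d=Rw.T@np.linalg.inv(K)@np.array([p[0],p[1],1.]); return -Rw.T@t,d/np.linalg.norm(d)
def onz(c,p,z=0.):
    o,d=ray(c,p); return o+d*(z-o[2])/d[2]
def proj(c,X):
    K,Rw,t=c; q=K@(Rw@np.array(X)+t); return q[:2]/q[2]
def tri(c1,p1,c2,p2):
    o1,d1=ray(c1,p1);o2,d2=ray(c2,p2)
    A=np.stack([d1,-d2],1);l=np.linalg.lstsq(A,o2-o1,rcond=None)[0]
    a=o1+l[0]*d1;b=o2+l[1]*d2; return (a+b)/2,np.linalg.norm(a-b)
def snap(n,f=None):
    s=ctrl.get_state(); im=ctrl.get_image(n)[:,:,::-1].copy()
    if f: cv2.imwrite('pics/'+f+'.png',im)
    return im,cam(n,s),s
def st():
    s=ctrl.get_state();Rm=R.from_rotvec(s['tool_rot']).as_matrix()
    return s,Rm
E
python3 - <<'E'
from h import *
im=cv2.imread('pics/top0.png')
cv2.imwrite('pics/top0c.png',cv2.resize(im[130:280,150:350],None,fx=4,fy=4,interpolation=cv2.INTER_CUBIC)[:600,:800])
c=cam('top')
for n,p,z in[('sleeve back',(187,230),.04),('sl mouth',(221,236),.04),('neck',(232,239),.024),('lipend',(261,240),.024),('heel',(245,245),.02),('case c',(297,173.5),.014),('fence r',(326.5,149),.022),('fence mouth',(248,150),.022),('remote',(395,236),.016),('coast',(192,259),.018)]:
    print(n,onz(c,p,z).round(3))
s,Rm=st();print(Rm.round(3))
E
```

```text
sleeve back [0.402 0.343 0.04 ]
sl mouth [0.381 0.229 0.04 ]
neck [0.37  0.194 0.024]
lipend [0.365 0.096 0.024]
heel [0.349 0.15  0.02 ]
case c [ 0.592 -0.03   0.014]
fence r [ 0.674 -0.132  0.022]
fence mouth [0.674 0.138 0.022]
remote [ 0.373 -0.361  0.016]
coast [0.304 0.33  0.018]
[[-0.    -0.947  0.322]
 [-0.001  0.322  0.947]
 [-1.    -0.    -0.001]]
```

View pics/top0c.png

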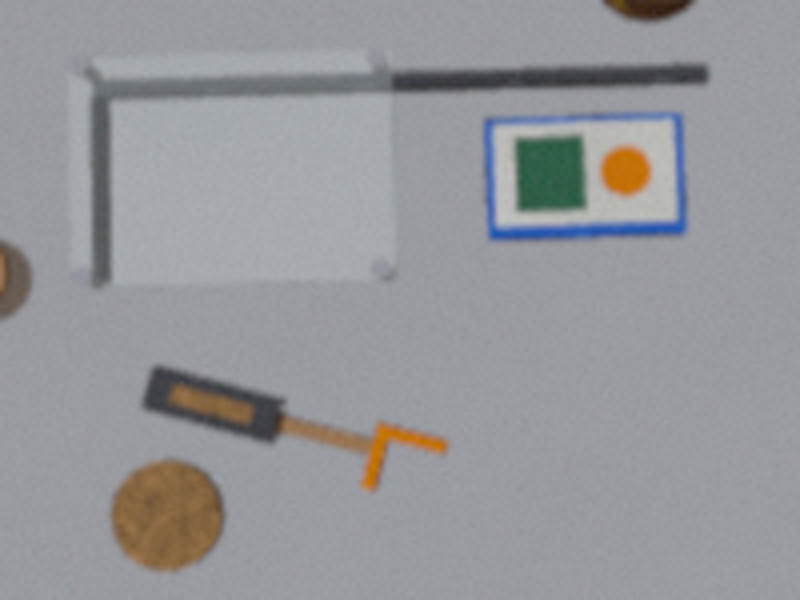

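The crop shows what I expected. The neck leaves the sleeve at about (220,235), the lip is on the far (+x) side, and it isn't the green look-alike. I'll move the wrist camera over the stick.

```bash
cat >> h.py <<'E'
def plan(p,zang=None):
    """travel/twist to reach TCP p with tool z at world yaw zang (deg)"""
    s,Rm=st(); tr=Rm.T@(np.array(p)-s['position'])
    cur=np.degrees(np.arctan2(Rm[1,2],Rm[0,2])); tw=0
    if zang is not None: tw=-np.radians((zang-cur+180)%360-180)
    print('travel',tr.round(4),'twist',round(float(tw),4),'cur yaw',round(cur,2),'t',round(float(s['time']),2), 'pos',s['position'].round(4),'j',np.round(s['joint_positions'],2))
E
python3 -c "
from h import *
plan((.42,.2,.21),-10.5)"
```

```text
travel [ 0.0122 -0.3332 -0.325 ] twist 1.4263 cur yaw 71.22 t 0.15 pos [0.2092 0.615  0.2217] j [-1.23  0.32 -0.07  1.45  0.02  1.37 -0.06]
```

```bash
python3 -m pendant '[{"travel":[0.012,-0.333,-0.325],"twist":1.426},{"travel":[0.012,-0.333,-0.325],"twist":1.426},{"travel":[0.012,-0.333,-0.325],"twist":1.426},{"travel":[0.012,-0.333,-0.325],"twist":1.426},{"travel":[0.012,-0.333,-0.325],"twist":1.426},{"travel":[0.012,-0.333,-0.325],"twist":1.426},{"travel":[0.012,-0.333,-0.325],"twist":1.426},{"travel":[0.012,-0.333,-0.325],"twist":1.426},{"travel":[0.012,-0.333,-0.325],"twist":1.426}]'
python3 - <<'E'
from h import *
im,c,s=snap('wrist','w1');np.savez('w1.npz',K=c[0],R=c[1],t=c[2])
im2,c2,_=snap('top','t1')
print(s['position'],s['time'],np.round(s['joint_positions'],2))
E
```

```text
time: 1.27
position: [0.4207, 0.1976, 0.2102]
tool_rot: [0.147, 1.566, -0.149]
ft_force: [-0.5, 1.8, -0.1]
grip_width: 1.0
[0.42072285 0.19756322 0.21017716] 1.275 [-0.83 -0.08  0.32  1.92  0.03  1.3  -0.71]
```

View pics/w1.png

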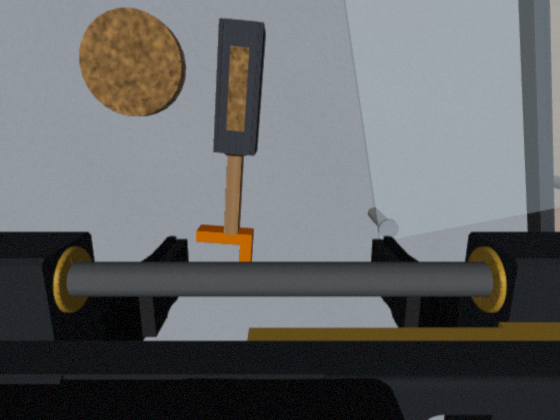

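Wrist view: the neck runs (235,155) to (231,232), the sleeve mouth's top edge is at (217–256,153), and the heel is at (197–253,235). For height I need a second wrist view, shifted.

```bash
python3 -m pendant '[{"travel":[0.03,-0.055,-0.03]},{"travel":[0.03,-0.055,-0.03]},{"travel":[0.03,-0.055,-0.03]}]'
python3 - <<'E'
from h import *
im,c,s=snap('wrist','w2');np.savez('w2.npz',K=c[0],R=c[1],t=c[2])
print(s['position'],s['time'],np.round(s['joint_positions'],2))
E
```

```text
[0.41933712 0.20077369 0.21011542] 1.375 [-0.84 -0.08  0.32  1.92  0.03  1.3  -0.71]schema error: expected keys travel, twist
```

View pics/w2.png

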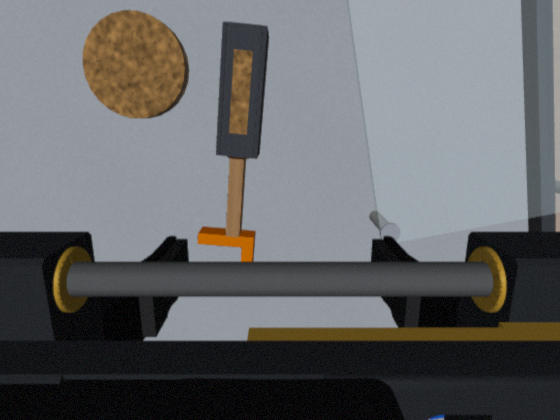

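```bash
python3 -m pendant '[{"travel":[0.03,-0.055,-0.03],"twist":0},{"travel":[0.03,-0.055,-0.03],"twist":0},{"travel":[0.03,-0.055,-0.03],"twist":0}]'
python3 - <<'E'
from h import *
im,c,s=snap('wrist','w3');np.savez('w3.npz',K=c[0],R=c[1],t=c[2])
print(s['position'],s['time'],np.round(s['joint_positions'],2))
E
```

```text
time: 1.8
position: [0.3794, 0.1536, 0.1804]
tool_rot: [0.139, 1.567, -0.14]
ft_force: [-0.1, 0.4, 0.8]
grip_width: 0.999
[0.37941326 0.15363876 0.1803913 ] 1.8 [-0.81 -0.19  0.33  2.07  0.07  1.26 -0.69]
```

View pics/w3.png

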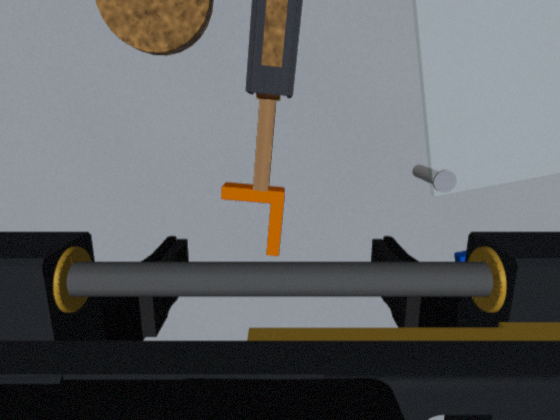

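Run:
```python
import cv2,numpy as np
a=cv2.imread('pics/w2.png')[10:265,180:290];b=cv2.imread('pics/w3.png')[0:265,210:320]
a=cv2.resize(a,None,fx=2.2,fy=2.2,interpolation=2);b=cv2.resize(b,None,fx=2.2,fy=2.2,interpolation=2)
h=max(a.shape[0],b.shape[0]);a=cv2.copyMakeBorder(a,0,h-a.shape[0],0,20,0);cv2.imwrite('pics/z1.png',np.hstack([a,b]))
for f in('w2','w3'):
    im=cv2.imread(f'pics/{f}.png');hsv=cv2.cvtColor(im,40)
    o=cv2.inRange(hsv,(5,215,180),(16,255,255)); o[260:]=0
    n,l,stt,ce=cv2.connectedComponentsWithStats(o);i=1+np.argmax(stt[1:,4])
    cs=cv2.findContours((l==i).astype('uint8'),0,2)[0][0]
    print(f,stt[i],cv2.approxPolyDP(cs,3,True)[:,0].tolist())
    nk=cv2.inRange(hsv,(8,80,90),(16,205,220))
    ys=range(160,235,12) if f=='w2' else range(104,190,12)
    for y in ys:
        x=np.where(nk[y,180:320])[0]
        if len(x):print(y,x.min()+180,x.max()+180,end='; ')
    print()
```

```text
w2 [198 234  55  26 523] [[198, 235], [198, 242], [240, 245], [242, 259], [250, 259], [252, 238], [250, 241]]
160 230 243; 172 229 242; 184 229 242; 196 228 241; 208 227 240; 220 227 239; 232 199 254; 
w3 [222 187  62  68 980] [[223, 187], [223, 197], [272, 202], [267, 251], [277, 254], [283, 193], [257, 192], [255, 196], [250, 190], [238, 189], [238, 193], [233, 188], [232, 193], [231, 188]]
104 260 274; 116 260 273; 128 258 272; 140 257 270; 152 256 270; 164 255 269; 176 254 268; 188 221 283;
```

View pics/z1.png

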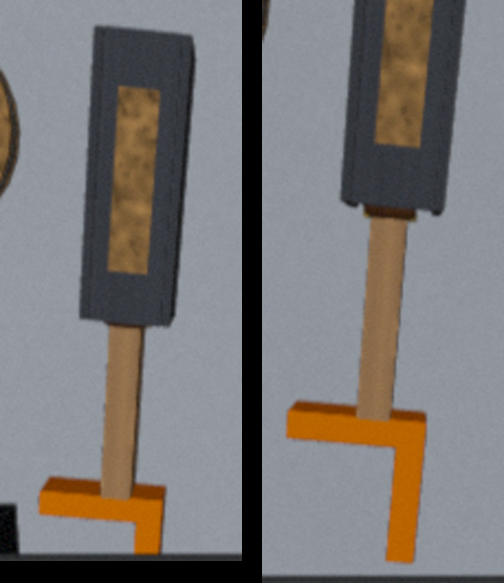

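Run:
```python
from h import *
L=lambda f:(lambda d:(d['K'],d['R'],d['t']))(np.load(f))
a,b=L('w2.npz'),L('w3.npz')
for n,p,q in[('neck/heel top',(233.2,236.4),(260.5,190)),('neck/handle',(237.3,157.7),(267.7,96.8)),('heel rl',(198.2,234),(221.8,186.5)),
 ('sl L',(216.4,154.5),(246.4,92.3)),('sl R',(256.4,157.7),(292.3,97.3)),('inlay l',(228.6,133.6),(261.4,65)),('inlay r',(246.8,134.5),(281.4,66.8))]:
    X,e=tri(a,p,b,q);print(n,X.round(4),'gap',round(e*1000,1))
print('planes: junction',onz(b,(260.5,190),.024).round(4),'handle',onz(b,(267.7,96.8),.024).round(4))
# neck centreline dir on z=.024
P=[onz(b,(x,y),.024) for x,y in((267.5,104),(265,128),(263,152),(261,176))]
d=P[-1]-P[0];print(np.degrees(np.arctan2(d[1],d[0])),[p.round(4).tolist() for p in P])
sl=onz(b,(246.4,92.3),.04);sr=onz(b,(292.3,97.3),.04);print('sleeve corners',sl.round(4),sr.round(4),np.linalg.norm(sl-sr))
p1=onz(a,(95/2.2+180,27/2.2+10),.04);p2=onz(a,(190/2.2+180,37/2.2+10),.04);q1=onz(a,(216.4,154.5),.04);q2=onz(a,(256.4,157.7),.04)
print('sleeve back',p1.round(4),p2.round(4),'mouth',q1.round(4),q2.round(4)); 
for u,v in((p1,q1),(p2,q2)): d=v-u;print(np.degrees(np.arctan2(d[1],d[0])),np.linalg.norm(d))
t=cam('top');sd=cam('side')
for n,p in(('lip tip top', (260.5,241)),): print(n,onz(t,p,.024))
print(onz(b,(272,253),.024))
```

```text
neck/heel top [0.3627 0.1568 0.0226] gap 1.0
neck/handle [0.3839 0.2342 0.027 ] gap 1.0
heel rl [0.3302 0.1671 0.0281] gap 0.6
sl L [0.3672 0.2408 0.0344] gap 0.6
sl R [0.4029 0.2307 0.0317] gap 1.2
inlay l [0.3835 0.2577 0.0436] gap 0.1
inlay r [0.3986 0.254  0.0398] gap 0.3
planes: junction [0.3625 0.1574 0.024 ] handle [0.3835 0.2346 0.024 ]
-105.98909083439175 [[0.3823, 0.229, 0.024], [0.3765, 0.2099, 0.024], [0.371, 0.1902, 0.024], [0.3653, 0.1698, 0.024]]
sleeve corners [0.3679 0.2402 0.04  ] [0.4031 0.23   0.04  ] 0.03666320654502376
sleeve back [0.398  0.3476 0.04  ] [0.4327 0.3376 0.04  ] mouth [0.368  0.2414 0.04  ] [0.4032 0.232  0.04  ]
-105.75715847163485 0.11032375761622215
-105.63007448243131 0.10971269412322401
lip tip top [0.36202429 0.09740427 0.024     ]
[0.36168445 0.09672147 0.024     ]
```

The two views agree. Measured tops are about 24 mm for the neck, 27 mm for the handle and 35–43 mm for the sleeve. The sleeve measures 37 × 110 mm and the stick heads −105.8°, all consistent with the text. The neck is near the inner reach limit, so I'll grip at stick x≈0 and pull in stages if needed.

```bash
python3 -c "
from h import *
plan((.3757,.2032,.06),-15.8);plan((.3757,.2032,.005),-15.8)"
```

```text
travel [ 0.121   0.0475 -0.0133] twist 0.0979 cur yaw -10.19 t 1.85 pos [0.3803 0.1541 0.181 ] j [-0.81 -0.19  0.33  2.07  0.07  1.26 -0.69]
travel [ 0.176   0.0475 -0.0134] twist 0.0979 cur yaw -10.19 t 1.85 pos [0.3803 0.1541 0.181 ] j [-0.81 -0.19  0.33  2.07  0.07  1.26 -0.69]
```

```bash
python3 -m pendant '[{"travel":[0.04,0.0475,-0.0135],"twist":0.098},{"travel":[0.08,0.0475,-0.0135],"twist":0.098},{"travel":[0.12,0.0475,-0.0135],"twist":0.098},{"travel":[0.15,0.0475,-0.0135],"twist":0.098},{"travel":[0.15,0.0475,-0.0135],"twist":0.098}]'
python3 - <<'E'
from h import *
im,c,s=snap('wrist','w4')
plan((.3757,.2032,.005),-15.8)
for x,y,z in((0,0,.024),(0.048,0,.024),(-.03,0,.024)):
    print(proj(c,(.3757-.272*x,.2032-.962*x,z)).round(1))
E
```

```text
time: 2.48
position: [0.375, 0.2037, 0.0299]
tool_rot: [0.213, 1.561, -0.217]
ft_force: [0.2, 0.3, 1.4]
grip_width: 0.996
travel [ 0.0263 -0.0011 -0.0001] twist 0.0013 cur yaw -15.73 t 2.52 pos [0.3761 0.2043 0.0313] j [-0.84  0.04  0.29  2.2  -0.01  0.9  -0.82]
[282.1 253.9]
[281.8 339.7]
[282.3 194.3]
```

View pics/w4.png

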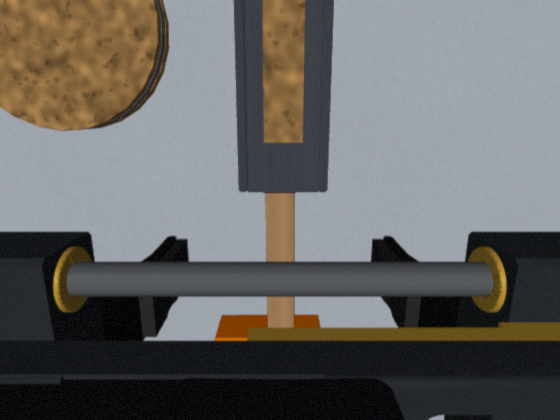

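The neck is centred between the fingers (columns 265–295) and parallel to them. I'll descend and close.

```bash
python3 -m pendant '[{"travel":[0.013,-0.001,0],"twist":0},{"travel":[0.025,-0.001,0],"twist":0},{"travel":[0.025,-0.001,0],"twist":0}]' && python3 -m pendant '[{"travel":[0,0,0],"twist":0},{"travel":[0,0,0],"twist":0},{"travel":[0,0,0],"twist":0},{"travel":[0,0,0],"twist":0},{"travel":[0,0,0],"twist":0}]' -1 40
```

```text
time: 2.9
position: [0.3753, 0.2029, 0.0056]
tool_rot: [0.214, 1.56, -0.217]
ft_force: [-0.8, -0.2, 0.0]
grip_width: 0.999
time: 3.52
position: [0.3753, 0.2029, 0.0057]
tool_rot: [0.214, 1.56, -0.217]
ft_force: [-0.5, 0.3, 0.2]
grip_width: 0.515
```

```bash
python3 -m pendant '[{"travel":[0,0,0],"twist":0},{"travel":[0,0,0],"twist":0},{"travel":[0,0,0],"twist":0},{"travel":[0,0,0],"twist":0},{"travel":[0,0,0],"twist":0}]' -1 40; python3 -m pendant '[{"travel":[0,0,0],"twist":0},{"travel":[-0.001,-0.005,0],"twist":0},{"travel":[-0.001,-0.02,0],"twist":0},{"travel":[-0.001,-0.04,0],"twist":0},{"travel":[-0.001,-0.06,0],"twist":0},{"travel":[-0.001,-0.06,0],"twist":0}]'
python3 -c "
from h import *
plan((.3757,.2032,.06),-15.8)"
```

```text
time: 4.15
position: [0.3753, 0.2029, 0.0057]
tool_rot: [0.214, 1.56, -0.217]
ft_force: [0.2, -1.3, -0.0]
grip_width: 0.162
time: 4.9
position: [0.3581, 0.1432, 0.0066]
tool_rot: [0.217, 1.561, -0.219]
ft_force: [0.7, 0.0, -2.2]
grip_width: 0.159
travel [-0.0535  0.0625  0.0004] twist -0.0018 cur yaw -15.9 t 4.9 pos [0.3581 0.1432 0.0066] j [-0.78 -0.01  0.34  2.31  0.    0.84 -0.73]
```

```bash
python3 -m pendant '[{"travel":[0,-0.012,0],"twist":0},{"travel":[0,-0.024,0],"twist":0},{"travel":[0,-0.024,0],"twist":0}]'
python3 - <<'E'
from h import *
plan((.3757,.2032,.06),-15.8)
snap('wrist','w5')
E
```

```text
time: 5.28
position: [0.3511, 0.1192, 0.0065]
tool_rot: [0.218, 1.561, -0.22]
ft_force: [0.6, 0.7, -1.0]
grip_width: 0.16
travel [-0.0537  0.0874  0.0005] twist -0.0031 cur yaw -15.98 t 5.28 pos [0.3511 0.1192 0.0065] j [-0.76 -0.04  0.36  2.34  0.02  0.84 -0.69]
```

View pics/w5.png

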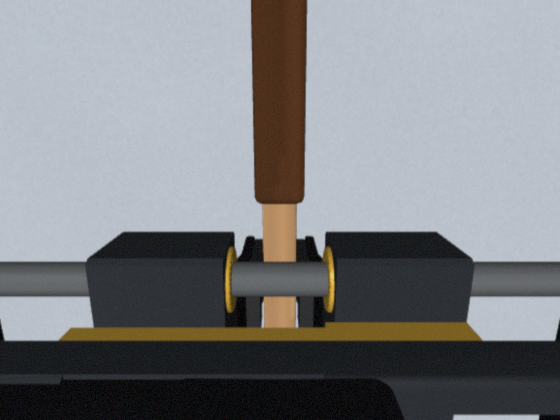

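The handle follows without slipping and j4 still has margin. I'll pull the rest of the way out.

```bash
python3 -m pendant '[{"travel":[0,-0.012,0],"twist":0},{"travel":[0,-0.024,0],"twist":0},{"travel":[0,-0.036,0],"twist":0},{"travel":[0,-0.036,0],"twist":0}]'
python3 - <<'E'
from h import *
plan((.42,.05,.08),-60)
snap('top','t2');snap('side','s2')
E
```

```text
time: 5.82
position: [0.3411, 0.0844, 0.0065]
tool_rot: [0.219, 1.561, -0.221]
ft_force: [0.5, -0.2, -1.9]
grip_width: 0.158
travel [-0.0736 -0.0113  0.0852] twist 0.7671 cur yaw -16.05 t 5.83 pos [0.3411 0.0844 0.0065] j [-0.72 -0.09  0.39  2.38  0.05  0.85 -0.64]
```

View pics/t2.png

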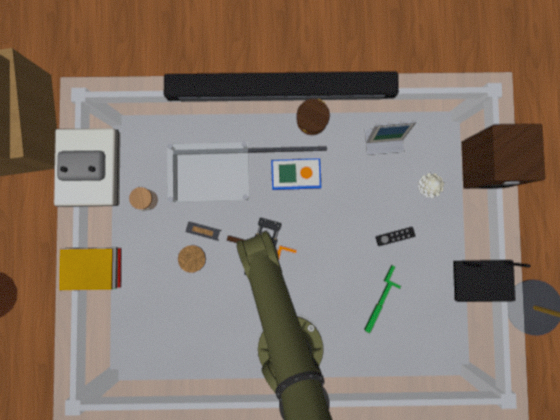

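View pics/s2.png

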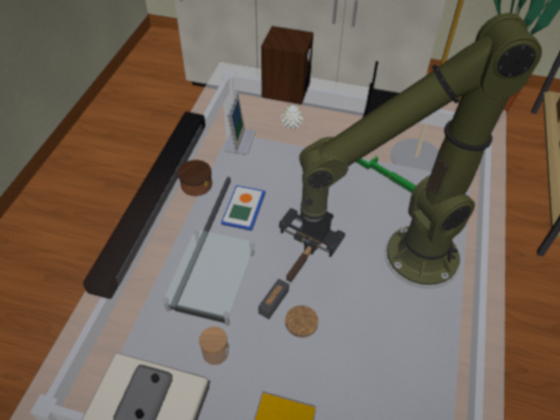

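The stick is drawn out. Its tail, at (228,238), is clear of the sleeve mouth, at (220,236). Next I carry it, lifted, to free console in front of the robot, turning it so the next grasp of the handle suits the feed direction.

```bash
python3 -c "
from h import *
plan((.42,-.15,.07),-110);plan((.42,-.15,.008),-110)"
```

```text
travel [-0.0631 -0.2048  0.1399] twist 1.641 cur yaw -15.98 t 5.92 pos [0.3418 0.0853 0.0068] j [-0.72 -0.09  0.39  2.38  0.05  0.85 -0.64]
travel [-0.0011 -0.2047  0.14  ] twist 1.641 cur yaw -15.98 t 5.92 pos [0.3418 0.0853 0.0068] j [-0.72 -0.09  0.39  2.38  0.05  0.85 -0.64]
```

```bash
python3 -m pendant '[{"travel":[-0.015,-0.01,0.007],"twist":0},{"travel":[-0.035,-0.03,0.02],"twist":0.1},{"travel":[-0.055,-0.055,0.037],"twist":0.25},{"travel":[-0.063,-0.08,0.055],"twist":0.42},{"travel":[-0.063,-0.11,0.075],"twist":0.6},{"travel":[-0.063,-0.135,0.092],"twist":0.78},{"travel":[-0.063,-0.16,0.11],"twist":0.96},{"travel":[-0.063,-0.18,0.125],"twist":1.14},{"travel":[-0.063,-0.205,0.14],"twist":1.32},{"travel":[-0.063,-0.205,0.14],"twist":1.48}]'
python3 - <<'E'
from h import *
plan((.42,-.15,.008),-110)
snap('side','s3')
E
```

```text
time: 7.18
position: [0.4208, -0.1524, 0.0701]
tool_rot: [1.351, 1.108, -1.353]
ft_force: [-0.3, 0.2, -1.0]
grip_width: 0.16
travel [ 0.0621 -0.0013 -0.0023] twist 0.1526 cur yaw -101.26 t 7.17 pos [ 0.4208 -0.1524  0.0701] j [-0.37  0.02  0.67  2.13 -0.01  1.   -1.46]
```

View pics/s3.png

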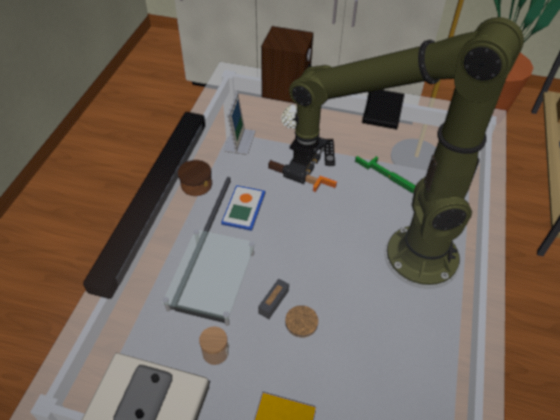

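The stick is held level at (265–335,175) over free console. I'll lower it to the height of the original grip, 5.7 mm, and release.

```bash
python3 -m pendant '[{"travel":[0.03,0,0],"twist":0},{"travel":[0.055,0,0],"twist":0},{"travel":[0.063,0,0],"twist":0},{"travel":[0.064,0,0],"twist":0}]' && python3 -m pendant '[{"travel":[0,0,0],"twist":0},{"travel":[0,0,0],"twist":0},{"travel":[0,0,0],"twist":0},{"travel":[0,0,0],"twist":0}]' 0.1 && python3 -m pendant '[{"travel":[-0.03,0,0],"twist":0},{"travel":[-0.08,0,0],"twist":0},{"travel":[-0.12,0,0],"twist":0},{"travel":[-0.12,0,0],"twist":0}]' 0.1
python3 - <<'E'
from h import *
im,c,s=snap('wrist','w6');np.savez('w6.npz',K=c[0],R=c[1],t=c[2])
print(s['position'])
E
```

```text
time: 7.72
position: [0.4207, -0.151, 0.006]
tool_rot: [1.352, 1.108, -1.355]
ft_force: [-0.4, 0.2, -1.8]
grip_width: 0.156
time: 8.22
position: [0.4209, -0.1511, 0.0062]
tool_rot: [1.352, 1.108, -1.354]
ft_force: [0.3, -0.1, -0.5]
grip_width: 0.505
time: 8.72
position: [0.4235, -0.1513, 0.1293]
tool_rot: [1.356, 1.104, -1.348]
ft_force: [0.2, -1.0, -0.6]
grip_width: 0.551
[ 0.42347417 -0.15134794  0.12931938]
```

View pics/w6.png

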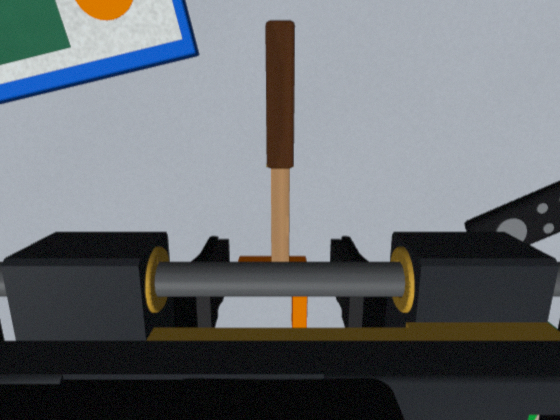

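The stick lies flat and released, with the handle running from (280,22) to (280,166) and the case at upper left. Before regrasping I'll look at the case and fence from higher up.

```bash
python3 -m pendant '[{"travel":[-0.05,0.02,0.03],"twist":-0.08},{"travel":[-0.09,0.03,-0.05],"twist":-0.17},{"travel":[-0.12,0.03,-0.10],"twist":-0.19},{"travel":[-0.12,0.03,-0.10],"twist":-0.19},{"travel":[-0.12,0.03,-0.10],"twist":-0.19}]'
python3 - <<'E'
from h import *
im,c,s=snap('wrist','w7');np.savez('w7.npz',K=c[0],R=c[1],t=c[2])
im,c,s=snap('top','t7')
print(s['position'])
E
```

```text
time: 9.4
position: [0.4707, -0.0571, 0.2465]
tool_rot: [1.212, 1.205, -1.211]
ft_force: [-1.2, -0.5, -0.4]
grip_width: 0.547
[ 0.46998596 -0.05891937  0.24592036]
```

View pics/w7.png

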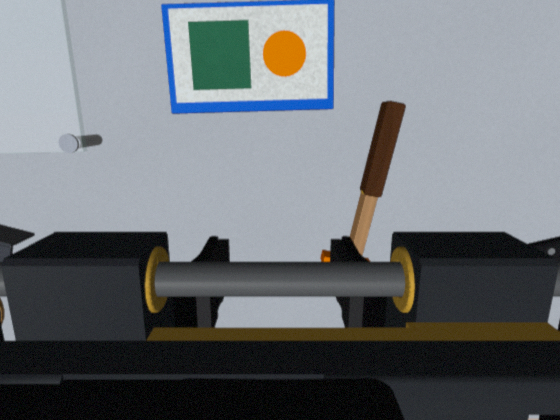

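View pics/t7.png

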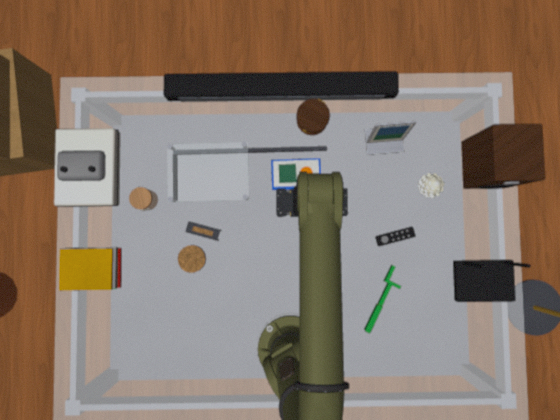

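The fence is just out of frame, so I'll go one step further out.

```bash
python3 -m pendant '[{"travel":[-0.02,0.05,0],"twist":-0.02},{"travel":[-0.03,0.1,0],"twist":-0.02},{"travel":[-0.03,0.11,0.0],"twist":-0.02},{"travel":[-0.03,0.11,0.0],"twist":-0.02}]'
python3 - <<'E'
from h import *
im,c,s=snap('wrist','w8');np.savez('w8.npz',K=c[0],R=c[1],t=c[2])
print(s['position'])
E
```

```text
time: 10.0
position: [0.5786, -0.0626, 0.2741]
tool_rot: [1.199, 1.213, -1.207]
ft_force: [0.6, -0.9, -0.2]
grip_width: 0.554
[ 0.57861155 -0.06257614  0.27408141]
```

View pics/w8.png

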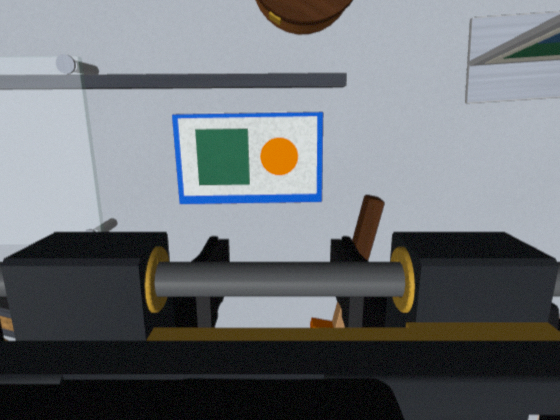

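Fence at (0–345, 75–87), case at (173–323, 112–204), handle tail at (372,197). Now I'll extract the lines and corners.

Run:
```python
import cv2,numpy as np
im=cv2.imread('pics/w8.png')
z=cv2.resize(im[50:210,60:360],None,fx=2.6,fy=2.6,interpolation=2);cv2.imwrite('pics/z8.png',z)
hsv=cv2.cvtColor(im,40)
b=cv2.inRange(hsv,(105,120,80),(130,255,255));b[230:]=0
n,l,s,_=cv2.connectedComponentsWithStats(b);i=1+np.argmax(s[1:,4]);cs=cv2.findContours((l==i).astype('uint8'),0,1)[0][0]
h=cv2.convexHull(cs);print('case',cv2.approxPolyDP(h,4,True)[:,0].tolist())
g=im[:,:,1].astype(int)
for x in(110,150,190,230,270,310,335): print(x,[int(v) for v in g[68:94,x]])
for f in('w6','w7','w8'):
    im=cv2.imread(f'pics/{f}.png');hsv=cv2.cvtColor(im,40)
    m=cv2.inRange(hsv,(2,130,25),(14,255,115));m[235:]=0;m[:,:230]=0
    if f=='w8':m[:190]=0
    n,l,s,_=cv2.connectedComponentsWithStats(m);i=1+np.argmax(s[1:,4]);cs=cv2.findContours((l==i).astype('uint8'),0,1)[0][0]
    print(f,s[i],cv2.boxPoints(cv2.minAreaRect(cs)).round(1).tolist())
```

```text
case [[322, 112], [320, 201], [179, 202], [172, 115]]
110 [179, 181, 180, 179, 177, 154, 109, 75, 71, 75, 71, 70, 68, 69, 74, 68, 66, 70, 67, 60, 75, 141, 176, 180, 181, 179]
150 [182, 178, 179, 180, 177, 144, 92, 73, 74, 68, 62, 67, 68, 71, 70, 65, 65, 68, 64, 57, 95, 153, 177, 177, 180, 183]
190 [181, 179, 179, 181, 174, 140, 84, 72, 66, 68, 67, 68, 67, 69, 68, 68, 69, 69, 69, 69, 115, 160, 176, 176, 178, 181]
230 [180, 179, 181, 178, 176, 132, 81, 69, 69, 66, 66, 68, 67, 68, 71, 71, 70, 69, 64, 66, 132, 172, 179, 180, 178, 182]
270 [180, 182, 180, 178, 150, 103, 72, 70, 69, 65, 68, 69, 75, 74, 69, 68, 71, 68, 61, 72, 145, 175, 178, 179, 177, 177]
310 [181, 180, 180, 176, 145, 95, 77, 74, 71, 71, 72, 70, 73, 74, 72, 70, 66, 66, 59, 91, 152, 176, 181, 181, 181, 176]
335 [181, 182, 178, 176, 144, 98, 76, 71, 71, 72, 71, 73, 73, 73, 67, 70, 73, 73, 68, 114, 163, 178, 181, 181, 179, 179]
w6 [ 266   21   28  148 3674] [[266.0, 21.0], [293.0, 21.0], [293.0, 168.0], [266.0, 168.0]]
w7 [ 361  102   44   95 1944] [[358.6000061035156, 192.3000030517578], [383.1000061035156, 99.30000305175781], [404.29998779296875, 104.9000015258789], [379.8999938964844, 197.89999389648438]]
w8 [355 196  28  39 691] [[354.3999938964844, 233.8000030517578], [365.1000061035156, 194.60000610351562], [383.79998779296875, 199.6999969482422], [373.1000061035156, 238.89999389648438]]
```

View pics/z8.png

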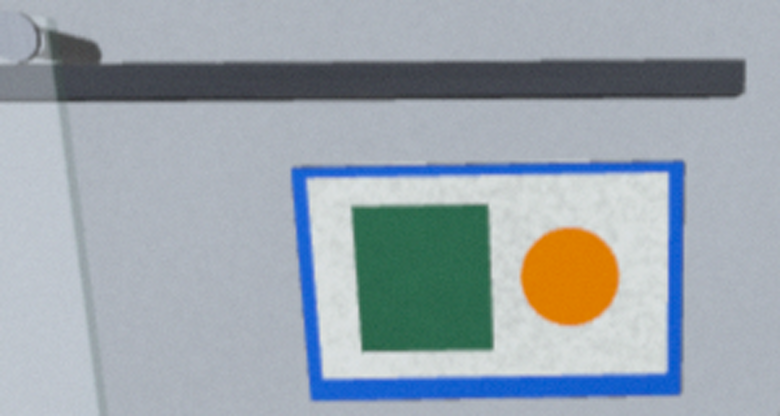

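Run:
```python
from h import *
L=lambda f:(lambda d:(d['K'],d['R'],d['t']))(np.load(f))
c=L('w8.npz')
print('cam',(-c[1].T@c[2]).round(3))
F=np.array([onz(c,p,0.) for p in((110,88.7),(190,88.1),(270,87.7),(335,87))])
k=np.polyfit(F[:,1],F[:,0],1);print('fence face x=%.4f + %.4f*y'%(k[1],k[0]),'bay yaw deg',-np.degrees(np.arctan(k[0])))
Ft=np.array([onz(c,p,.022) for p in((110,73.9),(335,72.4))]);print('fence back',Ft.round(4))
P=[onz(c,p,.014) for p in((322.8,111.8),(321.3,201.8),(178.7,203),(172,115))];P=np.array(P);print(P.round(4))
n=np.linalg.norm;print('sizes',[round(n(P[i]-P[(i+1)%4]),4) for i in range(4)],'centre',P.mean(0).round(4))
d=(P[3]-P[0]+P[2]-P[1]);print('case yaw rel +y deg',np.degrees(np.arctan2(d[1],d[0]))-90)
# fence end (right) and riser mouth edge
print('fence end',onz(c,(346,80),.022).round(4), 'mouth roof edge', onz(c,(80.5,50),.054),onz(c,(99,150),.054))
for f,p,q in(('w6.npz',(279.7,21.3),(280,167.5)),('w7.npz',(393.5,101.5),(371,194.5))):
    c=L(f);a,b=onz(c,p,.028),onz(c,q,.028);d=b-a;print(f,a.round(4),b.round(4),n(d).round(4),np.degrees(np.arctan2(d[1],d[0])).round(2))
print(tri(L('w6.npz'),(279.7,21.3),L('w7.npz'),(393.5,101.5)),tri(L('w6.npz'),(280,167.5),L('w7.npz'),(371,194.5)))
```

```text
cam [ 0.645 -0.061  0.435]
fence face x=0.6723 + -0.0158*y bay yaw deg 0.9068389423399293
fence back [[ 0.6841  0.119   0.022 ]
 [ 0.6878 -0.1223  0.022 ]]
[[ 0.6468 -0.1117  0.014 ]
 [ 0.5428 -0.1139  0.014 ]
 [ 0.5401  0.0562  0.014 ]
 [ 0.6418  0.0576  0.014 ]]
sizes [np.float64(0.104), np.float64(0.1701), np.float64(0.1018), np.float64(0.1694)] centre [ 0.5929 -0.028   0.014 ]
case yaw rel +y deg 1.3054644332861898
fence end [ 0.6802 -0.1345  0.022 ] mouth roof edge [0.70280126 0.13135248 0.054     ] [0.60615735 0.1243789  0.054     ]
w6.npz [ 0.5474 -0.1764  0.028 ] [ 0.4519 -0.1576  0.028 ] 0.0973 168.82
w7.npz [ 0.549  -0.1726  0.028 ] [ 0.4534 -0.1554  0.028 ] 0.0971 169.83
(array([ 0.54984104, -0.17670916,  0.01541881]), np.float64(0.0009910635572982815)) (array([ 0.45119478, -0.1574713 ,  0.01962154]), np.float64(0.0008288388472845413))
```

Measurements:
- **Fence:** the face is x = 0.672 − 0.016·y, so bay yaw is about 0.9°. The fence end is at y = −0.134, which puts the mouth at y ≈ 0.135.
- **Case:** centre (0.593, −0.028), 27 mm clear of the fence and 0.4° off parallel. Measured size is 103 × 170 mm.
- **Handle:** centre (0.500, −0.166), heading 169°. Dead reckoning from the grip agrees.

Next I flip the tool half a turn and go above the handle.

```bash
python3 -c "
from h import *
plan((.50,-.166,.08),79)"
```

```text
travel [ 0.195  -0.0785  0.1025] twist -2.9408 cur yaw -89.5 t 10.05 pos [ 0.5781 -0.0624  0.2746] j [-0.48  0.17  0.62  1.57 -0.1   1.44 -1.42]
```

```bash
python3 -m pendant '[{"travel":[0.02,-0.01,0.015],"twist":-0.18},{"travel":[0.04,-0.02,0.03],"twist":-0.36},{"travel":[0.06,-0.03,0.045],"twist":-0.54},{"travel":[0.08,-0.04,0.06],"twist":-0.72},{"travel":[0.10,-0.05,0.075],"twist":-0.9},{"travel":[0.12,-0.06,0.09],"twist":-1.08},{"travel":[0.13,-0.07,0.10],"twist":-1.26},{"travel":[0.13,-0.078,0.1025],"twist":-1.44},{"travel":[0.13,-0.078,0.1025],"twist":-1.62},{"travel":[0.13,-0.078,0.1025],"twist":-1.8}]'
python3 -c "
from h import *
plan((.50,-.166,.10),79)"
```

```text
time: 11.3
position: [0.4988, -0.1661, 0.1452]
tool_rot: [-0.191, 1.565, 0.19]
ft_force: [0.6, -0.2, 0.2]
grip_width: 0.548
travel [ 0.0452 -0.0002  0.0013] twist -1.1361 cur yaw 13.91 t 11.3 pos [ 0.4988 -0.1661  0.1452] j [-0.24  0.12  0.54  1.87 -0.06  1.17  0.57]
```

```bash
python3 -m pendant '[{"travel":[0.01,0,0.001],"twist":-0.18},{"travel":[0.02,0,0.001],"twist":-0.36},{"travel":[0.03,0,0.001],"twist":-0.54},{"travel":[0.035,0,0.001],"twist":-0.72},{"travel":[0.035,0,0.001],"twist":-0.9},{"travel":[0.035,0,0.001],"twist":-1.08},{"travel":[0.035,0,0.001],"twist":-1.136},{"travel":[0.035,0,0.001],"twist":-1.136}]'
python3 - <<'E'
from h import *
im,c,s=snap('wrist','w9');plan((.50,-.166,.007),79)
E
```

```text
time: 12.3
position: [0.4983, -0.166, 0.1104]
tool_rot: [-1.065, 1.297, 1.067]
ft_force: [-0.3, -0.3, -0.4]
grip_width: 0.547
travel [ 0.1034 -0.0016  0.0003] twist -0.0019 cur yaw 78.89 t 12.35 pos [ 0.4986 -0.166   0.1104] j [-0.15  0.15  0.45  1.91 -0.07  1.1   1.71]
```

View pics/w9.png

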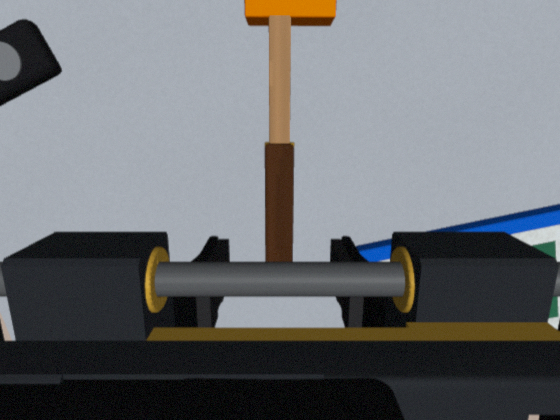

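The handle is centred (columns 265–294) and parallel, with the case clear of the right finger. I'll descend and grip at 50 N.

```bash
python3 -m pendant '[{"travel":[0.04,-0.001,0],"twist":0},{"travel":[0.08,-0.001,0],"twist":0},{"travel":[0.1,-0.001,0],"twist":0},{"travel":[0.104,-0.001,0],"twist":0},{"travel":[0.104,-0.001,0],"twist":0}]' && python3 -m pendant '[{"travel":[0,0,0],"twist":0},{"travel":[0,0,0],"twist":0},{"travel":[0,0,0],"twist":0},{"travel":[0,0,0],"twist":0},{"travel":[0,0,0],"twist":0},{"travel":[0,0,0],"twist":0}]' -1 50
```

```text
time: 12.98
position: [0.4995, -0.1664, 0.007]
tool_rot: [-1.065, 1.297, 1.065]
ft_force: [-0.6, -0.5, 0.6]
grip_width: 0.547
time: 13.72
position: [0.4998, -0.1664, 0.0073]
tool_rot: [-1.065, 1.296, 1.065]
ft_force: [-1.3, 0.6, 3.5]
grip_width: 0.224
```

Gripped: opening 0.224, about 20 mm, which matches the handle width. I'll lift slightly, back off to −y and swing the stick to the feed heading of 90.9°.

```bash
python3 -c "
from h import *
plan((.50,-.30,.04),0.9);plan((.541,-.262,.008),0.9)"
```

```text
travel [-0.0326 -0.026  -0.1311] twist 1.3607 cur yaw 78.86 t 13.72 pos [ 0.4998 -0.1664  0.0073] j [-0.12  0.29  0.43  1.99 -0.16  0.89  1.78]
travel [-0.0007 -0.0589 -0.0859] twist 1.3607 cur yaw 78.86 t 13.72 pos [ 0.4998 -0.1664  0.0073] j [-0.12  0.29  0.43  1.99 -0.16  0.89  1.78]
```

```bash
python3 -m pendant '[{"travel":[-0.015,0,-0.005],"twist":0},{"travel":[-0.033,-0.003,-0.02],"twist":0.05},{"travel":[-0.033,-0.007,-0.045],"twist":0.2},{"travel":[-0.033,-0.012,-0.07],"twist":0.37},{"travel":[-0.033,-0.018,-0.1],"twist":0.54},{"travel":[-0.033,-0.026,-0.131],"twist":0.71},{"travel":[-0.033,-0.026,-0.131],"twist":0.88},{"travel":[-0.033,-0.026,-0.131],"twist":1.05},{"travel":[-0.033,-0.026,-0.131],"twist":1.22},{"travel":[-0.033,-0.026,-0.131],"twist":1.361}]'
python3 - <<'E'
from h import *
snap('top','t10');plan((.50,-.30,.008),0.9)
im,c,s=snap('wrist','w10');np.savez('w10.npz',K=c[0],R=c[1],t=c[2])
E
```

```text
time: 14.98
position: [0.4997, -0.3002, 0.0409]
tool_rot: [-0.009, 1.572, 0.008]
ft_force: [-0.0, 0.1, -1.3]
grip_width: 0.226
travel [0.0328 0.0002 0.0002] twist -0.0092 cur yaw 0.37 t 15.03 pos [ 0.4999 -0.3002  0.0408] j [-0.11  0.41  0.73  1.84 -0.32  1.01  0.76]
```

View pics/t10.png

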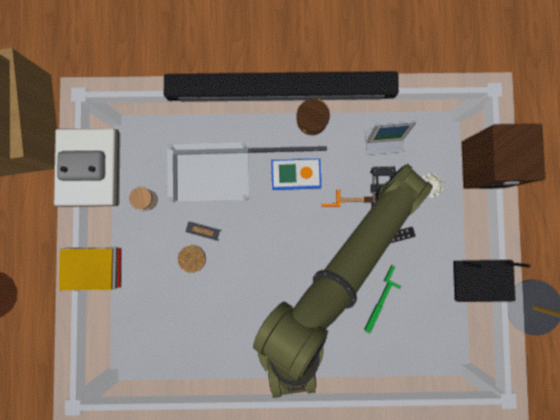

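View pics/w10.png

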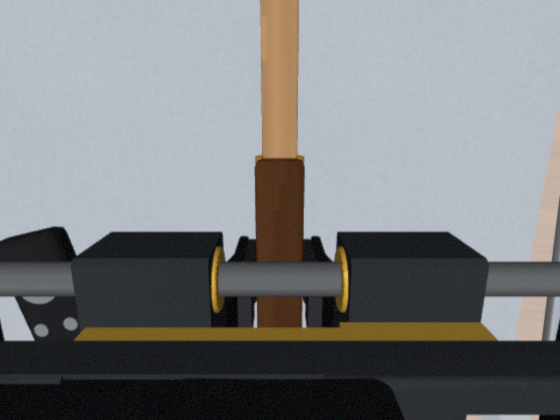

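The head points along the feed at (322–342,190–207) and the grip is unchanged. I'll lower it to the console and bring the lip beside the case's near side with a gap.

```bash
python3 -m pendant '[{"travel":[0.015,0,0],"twist":-0.009},{"travel":[0.028,0,0],"twist":-0.009},{"travel":[0.0328,0,0],"twist":-0.009},{"travel":[0.0332,0.015,0.01],"twist":-0.009},{"travel":[0.0332,0.036,0.028],"twist":-0.009},{"travel":[0.0332,0.036,0.028],"twist":-0.009}]'
python3 - <<'E'
from h import *
im,c,s=snap('top','t11');plan((.541,-.262,.008),0.9)
cv2.imwrite('pics/t11c.png',cv2.resize(im[140:220,240:400],None,fx=5,fy=5,interpolation=2))
im,c,s=snap('side','s11')
cv2.imwrite('pics/s11c.png',cv2.resize(im[90:250,180:380],None,fx=3.6,fy=3.6,interpolation=2))
E
```

```text
time: 15.82
position: [0.5296, -0.261, 0.0074]
tool_rot: [-0.022, 1.571, 0.023]
ft_force: [1.1, 1.1, 0.1]
grip_width: 0.224
travel [-0.0006  0.0001  0.0127] twist 0.0113 cur yaw 1.55 t 15.88 pos [ 0.5283 -0.2624  0.0074] j [-0.15  0.47  0.69  1.84 -0.36  0.96  0.72]
```

View pics/t11c.png

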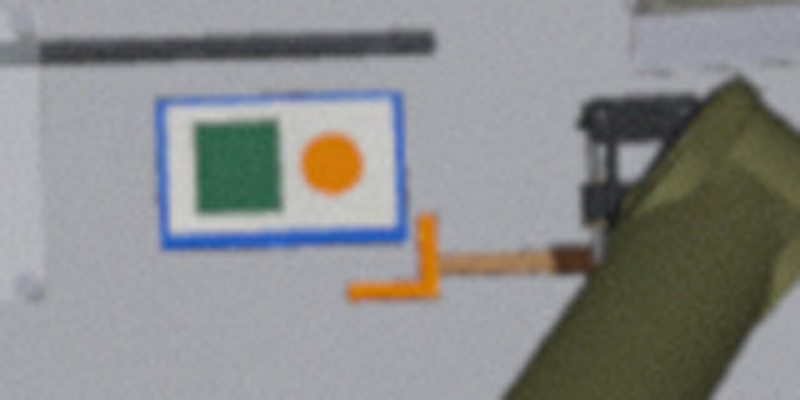

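View pics/s11c.png

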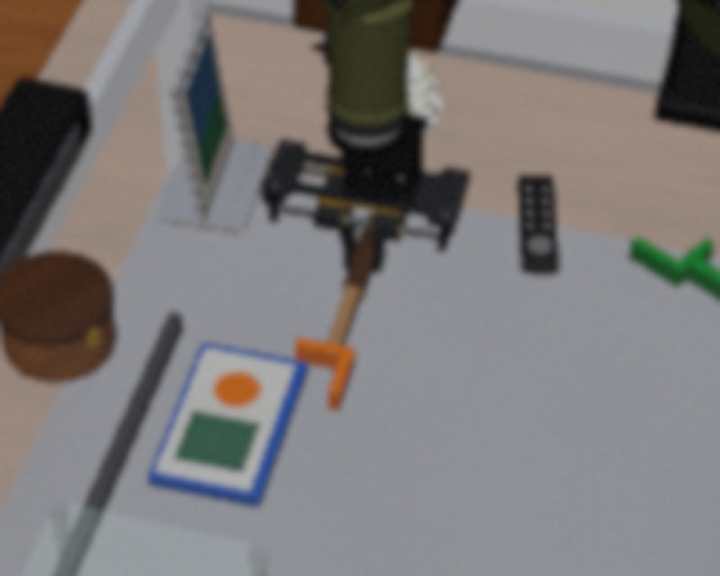

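The head is clear of the case, with the heel about 10 mm behind it and the lip about 28 mm off its side. The photo-stand foot at (366,154) is near the gripper's far side, so I'll push forward first and move toward the fence after that. First I'll check where the stand is.

Run:
```python
from h import *
L=lambda f:(lambda d:(d['K'],d['R'],d['t']))(np.load(f))
c=L('w8.npz');print('foot corner',onz(c,(467,102),.004).round(3),onz(c,(471,18),.004).round(3))
print('panel low edge',onz(c,(470,62),.0).round(3))
t=cam('top')
im=cv2.imread('pics/t0.png') if False else cv2.imread('pics/top0.png')
cv2.imwrite('pics/ps.png',cv2.resize(im[110:170,350:430],None,fx=7,fy=7,interpolation=2))
plan((.552,-.262,.0075),0.9);plan((.552,-.21,.0075),0.9)
```

```text
foot corner [ 0.659 -0.277  0.004] [ 0.747 -0.27   0.004]
panel low edge [ 0.702 -0.277  0.   ]
travel [-0.0002  0.0008  0.0247] twist 0.0095 cur yaw 1.45 t 15.93 pos [ 0.5274 -0.2634  0.0074] j [-0.15  0.47  0.69  1.84 -0.36  0.96  0.72]
travel [-0.0002  0.0528  0.026 ] twist 0.0095 cur yaw 1.45 t 15.93 pos [ 0.5274 -0.2634  0.0074] j [-0.15  0.47  0.69  1.84 -0.36  0.96  0.72]
```

View pics/ps.png

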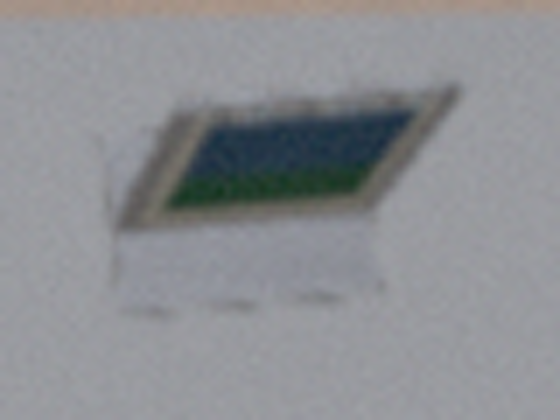

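The stand's foot starts at x = 0.659, y < −0.27, and its panel is beyond x = 0.70, so the gripper body (x ≤ 0.68) clears it. Next I close most of the lip gap, then push diagonally.

```bash
python3 -m pendant '[{"travel":[0,0.001,0.012],"twist":0.0095},{"travel":[0,0.001,0.024],"twist":0.0095},{"travel":[0,0.01,0.026],"twist":0.0095},{"travel":[0,0.02,0.026],"twist":0.0095},{"travel":[0,0.03,0.026],"twist":0.0095},{"travel":[0,0.04,0.027],"twist":0.0095},{"travel":[0,0.05,0.028],"twist":0.0095},{"travel":[0,0.06,0.030],"twist":0.0095},{"travel":[0,0.06,0.030],"twist":0.0095}]'
python3 - <<'E'
from h import *
im,c,s=snap('top','t12');plan((.5803,-.20,.0075),0.9)
cv2.imwrite('pics/t12c.png',cv2.resize(im[140:220,240:400],None,fx=5,fy=5,interpolation=2))
print(s['ft_force'])
E
```

```text
time: 17.05
position: [0.5564, -0.2005, 0.0074]
tool_rot: [-0.013, 1.572, 0.015]
ft_force: [-0.1, 2.5, 2.5]
grip_width: 0.228
travel [-0.0002  0.0001  0.0239] twist 0.0015 cur yaw 0.99 t 17.1 pos [ 0.5564 -0.2005  0.0074] j [-0.25  0.47  0.68  1.84 -0.35  0.96  0.59]
[-0.08610415  2.46252771  2.53699505]
```

View pics/t12c.png

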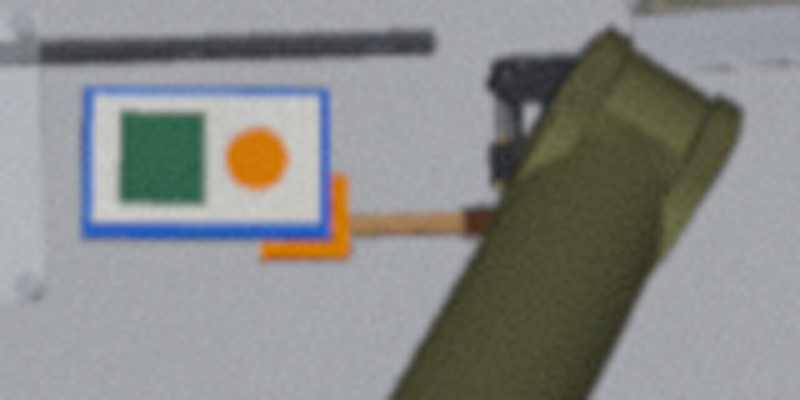

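The case has moved about 50 mm, still short of the riser, and its leading end has turned slightly toward the fence. Heel and lip are in contact. Now I press toward the fence in small steps.

```bash
python3 -m pendant '[{"travel":[0,0,0.005],"twist":0},{"travel":[0,0,0.010],"twist":0},{"travel":[0,0,0.014],"twist":0},{"travel":[0,0,0.018],"twist":0},{"travel":[0,0,0.020],"twist":0},{"travel":[0,0,0.020],"twist":0}]'
python3 - <<'E'
from h import *
im,c,s=snap('top','t13');plan((.5803,-.20,.0075),0.9)
cv2.imwrite('pics/t13c.png',cv2.resize(im[140:220,240:400],None,fx=5,fy=5,interpolation=2))
print(s['ft_force'])
E
```

```text
time: 17.85
position: [0.5744, -0.2008, 0.0074]
tool_rot: [-0.012, 1.576, 0.015]
ft_force: [-4.4, 0.4, 7.2]
grip_width: 0.226
travel [-0.0001  0.0007  0.0059] twist 0.0014 cur yaw 0.98 t 17.9 pos [ 0.5744 -0.2008  0.0074] j [-0.24  0.5   0.67  1.79 -0.37  0.98  0.59]
[-4.37123801  0.41116324  7.18572556]
```

View pics/t13c.png

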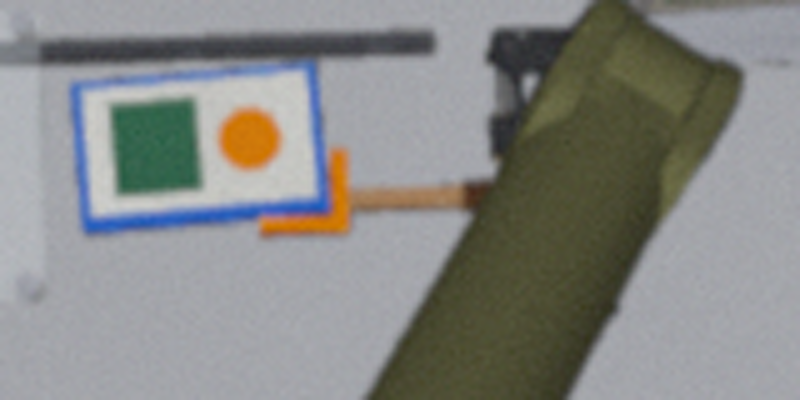

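As expected, the trailing corner reached the fence first, at about (315,62) in the crop. The lip tip should now swing the leading end in. Force so far is 4 N, so I'll continue in small steps.

```bash
python3 -m pendant '[{"travel":[0,0,0.002],"twist":0},{"travel":[0,0,0.003],"twist":0},{"travel":[0,0,0.004],"twist":0},{"travel":[0,0,0.004],"twist":0}]'
python3 - <<'E'
from h import *
im,c,s=snap('top','t14');plan((.5803,-.20,.0075),0.9)
cv2.imwrite('pics/t14c.png',cv2.resize(im[140:220,240:400],None,fx=5,fy=5,interpolation=2))
print(s['ft_force'])
E
```

```text
time: 18.4
position: [0.5762, -0.201, 0.0075]
tool_rot: [-0.011, 1.581, 0.016]
ft_force: [-6.1, 1.2, 7.4]
grip_width: 0.226
travel [-0.0001  0.0009  0.0041] twist 0.0014 cur yaw 0.98 t 18.45 pos [ 0.5762 -0.201   0.0074] j [-0.24  0.51  0.67  1.78 -0.37  0.99  0.59]
[-6.14873506  1.15581905  7.40436427]
```

View pics/t14c.png

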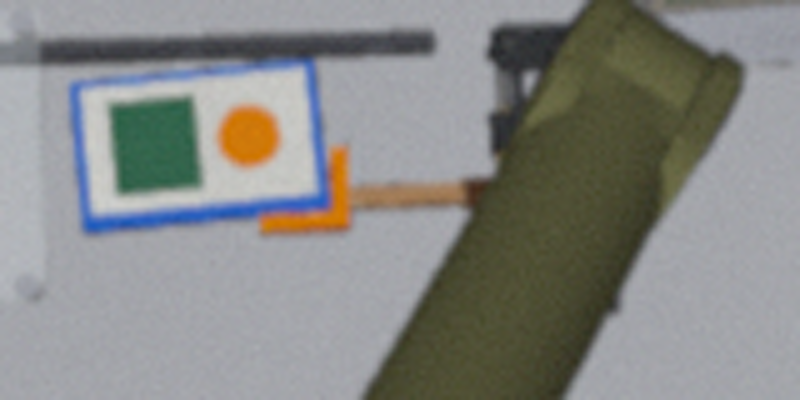

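Run:
```python
from h import *
t=cam('top')
for p in((303,152.0),(254.3,156.6),(257,186),(305.5,181.5)): 
    X=onz(t,p,.014);print(X.round(4),'fence gap mm',round(1000*(.6723-.0158*X[1]-X[0]),1))
X=onz(t,(303,150.7),.022);print('fence lower edge',X.round(4),onz(t,(303,150.7),0.).round(4))
sd,c,s=snap('side','s14')
cv2.imwrite('pics/s14c.png',cv2.resize(sd[150:260,180:310],None,fx=5,fy=5,interpolation=2))
s=ctrl.get_state();print(s['ft_force'],s['torque'])
```

```text
[ 0.6666 -0.0517  0.014 ] fence gap mm 6.5
[0.6526 0.1167 0.014 ] fence gap mm 17.8
[0.5505 0.1082 0.014 ] fence gap mm 120.1
[ 0.5639 -0.0587  0.014 ] fence gap mm 109.3
fence lower edge [ 0.6696 -0.0515  0.022 ] [ 0.6738 -0.0524  0.    ]
[-5.51388954  0.4156971   8.6148306 ] [0.01325966 1.36120207 0.17959266]
```

View pics/s14c.png

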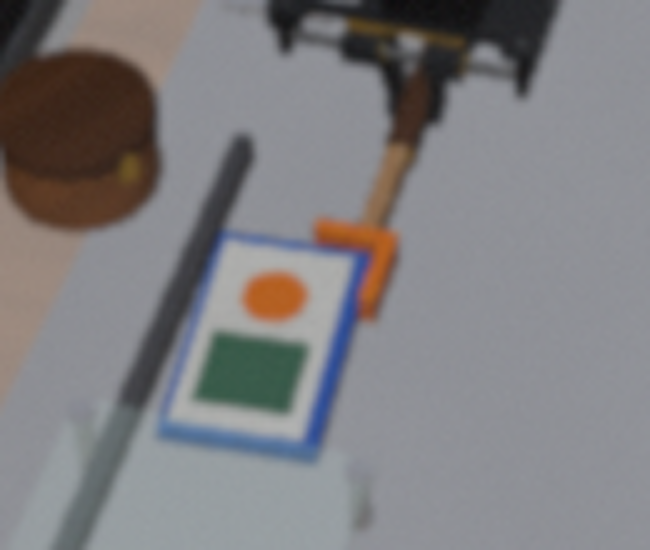

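The trailing corner is still about 5 mm off the fence. Most of the 6–8 N reading is the stick being pressed onto the console, so I'll raise it slightly and go on.

```bash
python3 -m pendant '[{"travel":[-0.0015,0,0.001],"twist":0},{"travel":[-0.0015,0,0.003],"twist":0},{"travel":[-0.0015,0,0.005],"twist":0},{"travel":[-0.0015,0,0.006],"twist":0},{"travel":[-0.0015,0,0.006],"twist":0}]'
python3 - <<'E'
from h import *
im,c,s=snap('top','t15');plan((.5803,-.20,.0075),0.9)
cv2.imwrite('pics/t15c.png',cv2.resize(im[140:220,240:400],None,fx=5,fy=5,interpolation=2))
print(s['ft_force'],s['torque'],s['tool_rot'])
E
```

```text
time: 19.12
position: [0.5813, -0.2003, 0.0083]
tool_rot: [-0.011, 1.583, 0.018]
ft_force: [-4.4, 1.2, -1.7]
grip_width: 0.227
travel [ 0.0008  0.0003 -0.001 ] twist 0.0025 cur yaw 1.05 t 19.18 pos [ 0.5813 -0.2003  0.0083] j [-0.24  0.52  0.66  1.76 -0.37  1.    0.59]
[-4.39586688  1.2103958  -1.6629559 ] [0.06614694 1.01611413 0.80343048] [-0.01103172  1.58289562  0.01786819]
```

View pics/t15c.png

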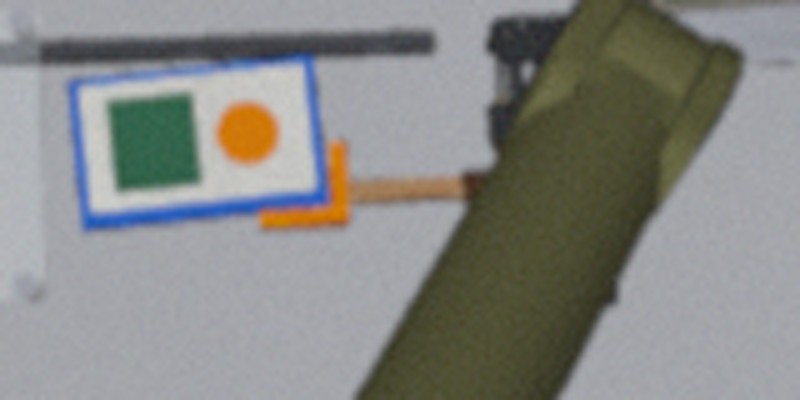

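```bash
python3 -m pendant '[{"travel":[0,0,0.001],"twist":0},{"travel":[0,0,0.002],"twist":0},{"travel":[0,0,0.003],"twist":0},{"travel":[0,0,0.004],"twist":0},{"travel":[0,0,0.004],"twist":0}]'
python3 - <<'E'
from h import *
im,c,s=snap('top','t16');plan((.5803,-.20,.0075),0.9)
cv2.imwrite('pics/t16c.png',cv2.resize(im[140:220,240:400],None,fx=5,fy=5,interpolation=2))
print(s['ft_force'],s['torque'],s['tool_rot'])
E
```

```text
time: 19.8
position: [0.5841, -0.1997, 0.0078]
tool_rot: [-0.011, 1.585, 0.02]
ft_force: [-6.2, 0.9, -2.0]
grip_width: 0.223
travel [ 0.0004 -0.0002 -0.0039] twist 0.0039 cur yaw 1.12 t 19.85 pos [ 0.5842 -0.1998  0.0078] j [-0.24  0.53  0.66  1.75 -0.37  1.01  0.59]
[-6.17801061  0.85406112 -1.96146696] [0.19442077 1.41747414 1.16542003] [-0.01138989  1.58548726  0.01951237]
```

View pics/t16c.png

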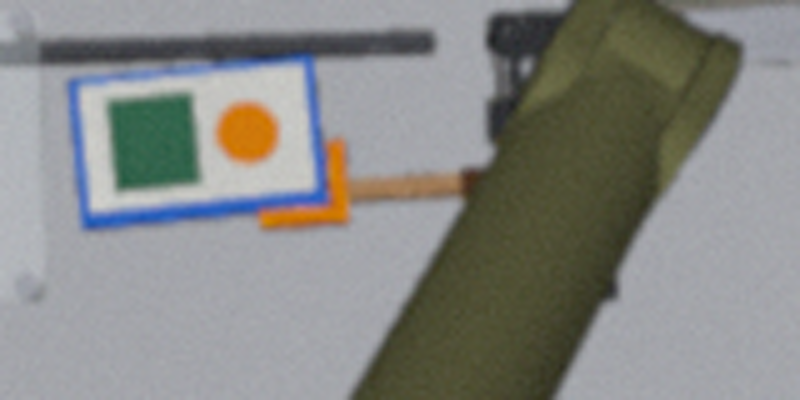

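The case stalled at about 4° askew because the stick is yawing along with it. I'll measure the stick and case headings.

```bash
cat >> h.py <<'E'
FX=lambda y:.6723-.0158*y
def case_stick(im,c):
    up=cv2.resize(im,None,fx=4,fy=4,interpolation=cv2.INTER_CUBIC);hsv=cv2.cvtColor(up,40)
    b=cv2.inRange(hsv,(105,110,90),(130,255,255));b[:130*4]=0;b[225*4:]=0;b[:,:150*4]=0;b[:,350*4:]=0
    n,l,s,_=cv2.connectedComponentsWithStats(b);i=1+np.argmax(s[1:,4])
    cs=cv2.findContours((l==i).astype('uint8'),0,1)[0][0]
    r=cv2.minAreaRect(cs);bp=cv2.boxPoints(r)
    P=np.array([onz(c,((x-1.5)/4,(y-1.5)/4),.012) for x,y in bp])
    ctr=P.mean(0);e=P[1]-P[0];e2=P[2]-P[1]
    if np.linalg.norm(e2)>np.linalg.norm(e): e,e2=e2,e
    if e[1]<0:e=-e
    yaw=np.degrees(np.arctan2(e[1],e[0]))-90.9
    print('case ctr',ctr.round(4),'bay x %.1f y %.1f'%((ctr[0]-FX(ctr[1]))*1000,(ctr[1]-.136)*1000),'size',np.linalg.norm(e).round(4),np.linalg.norm(e2).round(4),'yaw rel fence %.2f'%yaw)
    o=cv2.inRange(hsv,(6,200,150),(17,255,255));o[:130*4]=0;o[225*4:]=0
    n,l,s,_=cv2.connectedComponentsWithStats(o)
    for i in range(1,n):
        if s[i,4]<400: continue
        cs=cv2.findContours((l==i).astype('uint8'),0,1)[0][0]
        a=cv2.approxPolyDP(cs,5,True)[:,0]
        print('orange',s[i][:5].tolist(),[(onz(c,((x-1.5)/4,(y-1.5)/4),.024)[:2]).round(4).tolist() for x,y in a])
    w=cv2.inRange(hsv,(8,60,90),(18,190,235))
    w[:130*4]=0;w[225*4:]=0;w[:,:308*4]=0;w[:,345*4:]=0
    n,l,s,_=cv2.connectedComponentsWithStats(w)
    if n>1:
        i=1+np.argmax(s[1:,4]);ys,xs=np.where(l==i)
        vx,vy,x0,y0=cv2.fitLine(np.stack([xs,ys],1).astype('float32'),2,0,.01,.01).ravel()
        A=onz(c,((x0-60*vx)/4,(y0-60*vy)/4),.024);B=onz(c,((x0+60*vx)/4,(y0+60*vy)/4),.024);d=A-B
        if d[1]<0:d=-d
        print('neck n',s[i,4],'yaw rel fence %.2f'%(np.degrees(np.arctan2(d[1],d[0]))-90.9),((A+B)/2).round(4))
E
python3 - <<'E'
from h import *
c=cam('top')
for f in('t0','t11','t12','t14','t16'):
    print(f);im=cv2.imread(f'pics/{"top0" if f=="t0" else f}.png');case_stick(im,c)
E
```

```text
t0
case ctr [ 0.5912 -0.0259  0.012 ] bay x -81.5 y -161.9 size 0.1708 0.1037 yaw rel fence 0.03
orange [1204, 671, 42, 41, 1319] [[0.6114, -0.0569], [0.6038, -0.0448], [0.5926, -0.042], [0.5805, -0.0487], [0.5769, -0.0623], [0.5862, -0.0762], [0.5982, -0.0772], [0.6087, -0.0706]]
neck n 335 yaw rel fence -90.49 [ 0.5932 -0.0764  0.024 ]
t11
case ctr [ 0.5911 -0.026   0.012 ] bay x -81.6 y -162.0 size 0.1709 0.1036 yaw rel fence -0.05
orange [1204, 671, 42, 41, 1335] [[0.6114, -0.0569], [0.5944, -0.0421], [0.5805, -0.0487], [0.5769, -0.064], [0.5862, -0.0762], [0.5974, -0.0772], [0.6087, -0.0706]]
orange [1241, 735, 68, 62, 828] [[0.5537, -0.1269], [0.5529, -0.1209], [0.5443, -0.1259], [0.5401, -0.1207], [0.5109, -0.1193], [0.5089, -0.0757], [0.5038, -0.0731], [0.5049, -0.1268]]
neck n 2148 yaw rel fence 9.07 [ 0.5216 -0.1366  0.024 ]
t12
case ctr [0.5971 0.0267 0.012 ] bay x -74.7 y -109.3 size 0.1702 0.1032 yaw rel fence -1.93
orange [1144, 667, 42, 41, 1321] [[0.6154, -0.015], [0.6079, 0.0065], [0.5959, 0.0093], [0.5846, 0.0026], [0.581, -0.0085], [0.5894, -0.0232], [0.6023, -0.02
[... 423 characters left out ...]
0.6231, -0.0185]]
orange [1171, 682, 67, 62, 904] [[0.6018, -0.067], [0.5993, -0.0618], [0.5597, -0.0586], [0.5526, -0.0132], [0.5519, -0.0671]]
neck n 1868 yaw rel fence -4.12 [ 0.5718 -0.1076  0.024 ]
t16
case ctr [0.6128 0.0316 0.012 ] bay x -59.0 y -104.4 size 0.1721 0.1072 yaw rel fence 5.16
orange [1137, 646, 42, 40, 1315] [[0.6329, 0.0036], [0.6227, 0.014], [0.6106, 0.0142], [0.601, 0.0049], [0.6025, -0.0139], [0.624, -0.0185], [0.6328, -0.0092]]
orange [1171, 676, 66, 64, 814] [[0.6053, -0.0654], [0.6053, -0.0602], [0.5872, -0.0608], [0.5958, -0.0626], [0.5889, -0.0651], [0.5632, -0.0587], [0.5552, -0.0133], [0.5562, -0.0663]]
neck n 1836 yaw rel fence -1.35 [ 0.5768 -0.106   0.024 ]
```

```bash
python3 -m pendant '[{"travel":[0,0,0.001],"twist":0.006},{"travel":[0,0,0.002],"twist":0.012},{"travel":[0,0,0.003],"twist":0.018},{"travel":[0,0,0.004],"twist":0.024},{"travel":[0,0,0.004],"twist":0.03},{"travel":[0,0,0.004],"twist":0.03}]'
python3 - <<'E'
from h import *
c=cam('top');print('t15');case_stick(cv2.imread('pics/t15.png'),c)
im,c,s=snap('top','t17');plan((.5803,-.20,.0075),0.9)
case_stick(im,c)
cv2.imwrite('pics/t17c.png',cv2.resize(im[140:220,240:400],None,fx=5,fy=5,interpolation=2))
print(s['ft_force'],s['torque'],s['tool_rot'])
im,c,s=snap('side','s17');
cv2.imwrite('pics/s17c.png',cv2.resize(im[150:260,180:310],None,fx=5,fy=5,interpolation=2))
E
```

```text
time: 20.6
position: [0.5852, -0.1999, 0.0077]
tool_rot: [0.012, 1.592, -0.003]
ft_force: [-11.3, 0.7, 5.8]
grip_width: 0.232
t15
case ctr [0.6131 0.0314 0.012 ] bay x -58.7 y -104.6 size 0.1714 0.1075 yaw rel fence 4.89
orange [1137, 646, 42, 41, 1329] [[0.6321, 0.0062], [0.6106, 0.0142], [0.6001, 0.0032], [0.6016, -0.0131], [0.624, -0.0185], [0.6328, -0.0092]]
orange [1171, 678, 66, 63, 782] [[0.6053, -0.0654], [0.5649, -0.0613], [0.5594, -0.0151], [0.5534, -0.0141], [0.5585, -0.021], [0.5532, -0.0303], [0.557, -0.068]]
neck n 1843 yaw rel fence -3.03 [ 0.5756 -0.1059  0.024 ]
travel [ 0.0004 -0.0002 -0.0049] twist -0.0248 cur yaw -0.52 t 20.65 pos [ 0.5852 -0.1999  0.0078] j [-0.24  0.53  0.67  1.75 -0.38  1.02  0.56]
case ctr [0.613  0.0316 0.012 ] bay x -58.8 y -104.4 size 0.1726 0.1066 yaw rel fence 5.58
orange [1137, 646, 42, 40, 1271] [[0.6329, 0.0045], [0.621, 0.0149], [0.6106, 0.0142], [0.601, 0.0049], [0.6008, -0.0096], [0.6102, -0.0192], [0.6223, -0.0194], [0.6328, -0.0092]]
orange [1171, 675, 67, 65, 839] [[0.607, -0.0645], [0.6062, -0.0594], [0.5674, -0.0613], [0.5615, -0.0544], [0.5569, -0.0133], [0.5562, -0.0654], [0.57, -0.0639], [0.5725, -0.07]]
neck n 1801 yaw rel fence -0.77 [ 0.5774 -0.1057  0.024 ]
[-11.28900092   0.70532358   5.83082647] [0.20310787 2.65169295 1.35153995] [ 0.01192838  1.59160479 -0.00265096]
```

View pics/t17c.png

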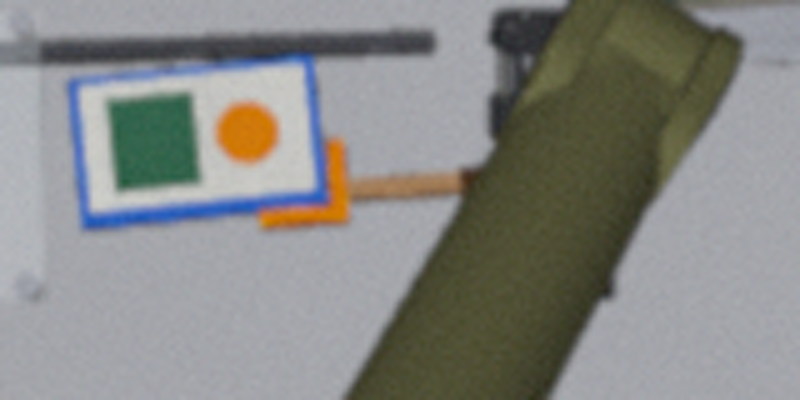

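View pics/s17c.png

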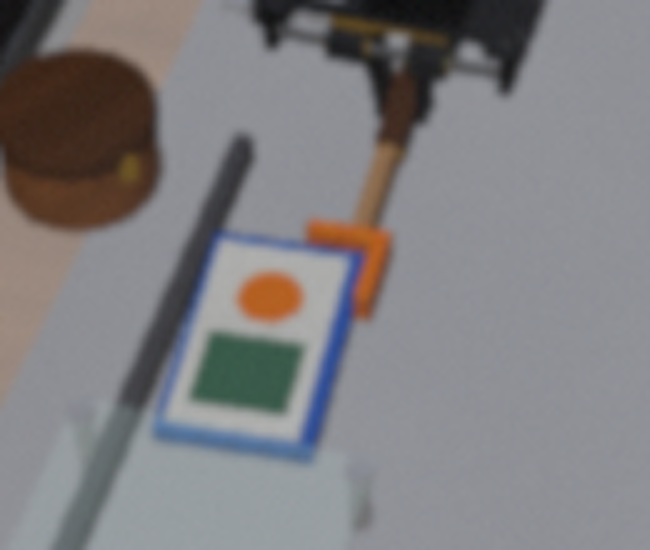

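The case is jammed. Swinging about the trailing corner makes its side slide forward along the lip, and friction there cancels the turning moment. Feeding forward with the heel, which bears on the outer half of the trailing edge, turns it the right way. I'll relax the sideways push and advance a little; the case centre is at bay y = −104, so there's room.

```bash
python3 -m pendant '[{"travel":[0,0.002,-0.001],"twist":0},{"travel":[0,0.005,-0.001],"twist":0},{"travel":[0,0.008,-0.001],"twist":0},{"travel":[0,0.011,-0.001],"twist":0},{"travel":[0,0.011,-0.001],"twist":0}]'
python3 - <<'E'
from h import *
im,c,s=snap('top','t18');plan((.5803,-.20,.0075),0.9)
case_stick(im,c)
cv2.imwrite('pics/t18c.png',cv2.resize(im[140:220,240:400],None,fx=5,fy=5,interpolation=2))
print(s['ft_force'],s['torque'],s['tool_rot'])
E
```

```text
time: 21.32
position: [0.5833, -0.1913, 0.008]
tool_rot: [0.01, 1.593, -0.006]
ft_force: [-6.0, -2.9, -0.7]
grip_width: 0.231
travel [ 0.0005 -0.0086 -0.0029] twist -0.0258 cur yaw -0.58 t 21.38 pos [ 0.5833 -0.1914  0.008 ] j [-0.26  0.52  0.67  1.76 -0.37  1.01  0.54]
case ctr [0.6199 0.0364 0.012 ] bay x -51.8 y -99.6 size 0.1706 0.1083 yaw rel fence 0.16
orange [1132, 642, 42, 40, 1314] [[0.6364, 0.0079], [0.6167, 0.0193], [0.6063, 0.0125], [0.6035, -0.0037], [0.6137, -0.015], [0.6249, -0.0151], [0.6363, -0.005]]
orange [1160, 674, 67, 63, 850] [[0.6089, -0.0551], [0.5667, -0.0511], [0.5613, -0.0057], [0.5561, -0.0048], [0.5589, -0.0586]]
neck n 1499 yaw rel fence 1.12 [ 0.5767 -0.1057  0.024 ]
[-5.96711568 -2.94640039 -0.66704248] [-0.7964667   1.33570343  0.92502636] [ 0.01011012  1.59261408 -0.00572619]
```

View pics/t18c.png

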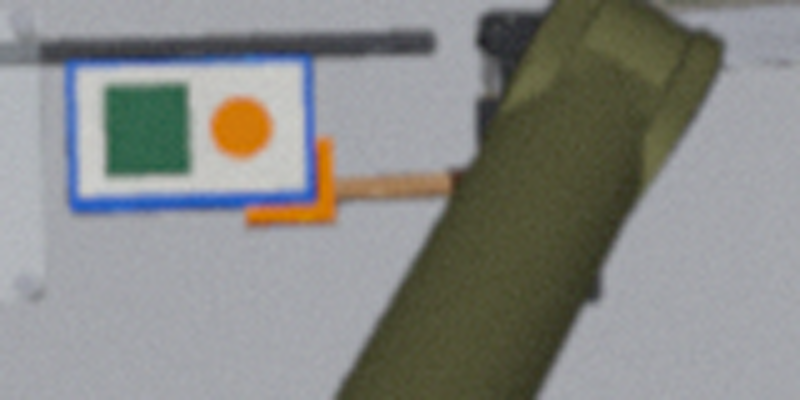

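The case is now flush: bay x −51.8, yaw 0.2°, y −99.6, with the stick in contact. Now I feed along the fence (tool y is 1.5° off bay y, so z is compensated) in moderate steps.

```bash
python3 -m pendant '[{"travel":[0,0.006,-0.0007],"twist":0},{"travel":[0,0.016,-0.001],"twist":0},{"travel":[0,0.028,-0.0013],"twist":0},{"travel":[0,0.040,-0.0016],"twist":0},{"travel":[0,0.052,-0.0019],"twist":0},{"travel":[0,0.064,-0.0022],"twist":0},{"travel":[0,0.076,-0.0025],"twist":0},{"travel":[0,0.088,-0.0028],"twist":0},{"travel":[0,0.096,-0.003],"twist":0},{"travel":[0,0.10,-0.0031],"twist":0}]'
python3 - <<'E'
from h import *
im,c,s=snap('top','t19');plan((.5803,-.20,.0075),0.9)
case_stick(im,c)
cv2.imwrite('pics/t19c.png',cv2.resize(im[140:220,160:320],None,fx=5,fy=5,interpolation=2))
print(s['ft_force'],s['torque'],s['tool_rot'])
E
```

```text
time: 22.62
position: [0.5804, -0.0938, 0.0084]
tool_rot: [0.009, 1.593, -0.009]
ft_force: [-5.3, -4.8, 0.1]
grip_width: 0.228
travel [ 0.0008 -0.1067  0.0011] twist -0.0268 cur yaw -0.64 t 22.68 pos [ 0.5805 -0.0933  0.0083] j [-0.43  0.47  0.66  1.82 -0.34  0.99  0.37]
case ctr [0.6188 0.1315 0.012 ] bay x -51.4 y -4.5 size 0.166 0.1087 yaw rel fence -1.62
orange [1020, 646, 41, 39, 1312] [[0.6342, 0.1056], [0.6248, 0.1151], [0.6136, 0.1152], [0.6031, 0.1067], [0.6021, 0.0922], [0.6123, 0.0818], [0.6253, 0.0817], [0.6349, 0.0919]]
orange [1046, 678, 67, 63, 756] [[0.6066, 0.0408], [0.562, 0.0481], [0.5565, 0.0935], [0.5558, 0.0397]]
neck n 8 yaw rel fence -10.40 [ 0.7265 -0.0709  0.024 ]
[-5.3360113  -4.81565351  0.14736127] [-1.15797472  1.19249352  0.70348087] [ 0.00877791  1.59341202 -0.00924246]
```

View pics/t19c.png

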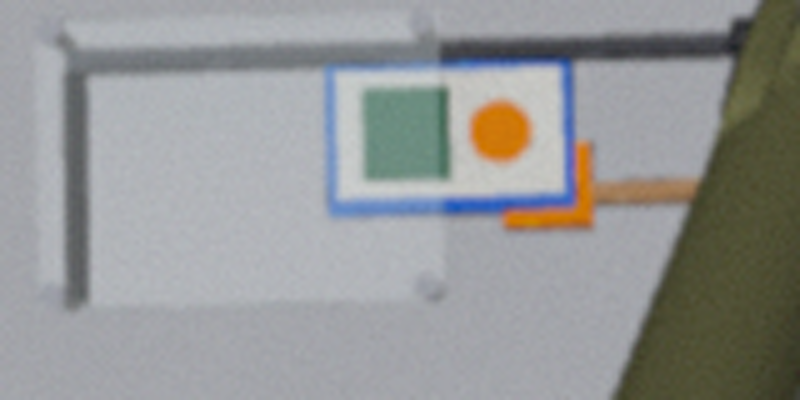

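Flush and tracking, at bay y −4.5 with forces around 5 N. Continuing.

```bash
python3 -m pendant '[{"travel":[0,0.006,-0.0002],"twist":0},{"travel":[0,0.018,-0.0005],"twist":0},{"travel":[0,0.032,-0.0009],"twist":0},{"travel":[0,0.046,-0.0012],"twist":0},{"travel":[0,0.060,-0.0016],"twist":0},{"travel":[0,0.074,-0.002],"twist":0},{"travel":[0,0.088,-0.0024],"twist":0},{"travel":[0,0.102,-0.0028],"twist":0},{"travel":[0,0.116,-0.0031],"twist":0},{"travel":[0,0.124,-0.0033],"twist":0}]'
python3 - <<'E'
from h import *
im,c,s=snap('top','t20');plan((.5803,-.20,.0075),0.9)
case_stick(im,c)
cv2.imwrite('pics/t20c.png',cv2.resize(im[140:220,160:320],None,fx=5,fy=5,interpolation=2))
print(s['ft_force'],s['torque'],s['tool_rot'])
E
```

```text
time: 23.92
position: [0.5782, 0.0296, 0.0084]
tool_rot: [0.008, 1.594, -0.011]
ft_force: [-4.8, -4.8, -0.9]
grip_width: 0.227
travel [ 0.001  -0.2308  0.0045] twist -0.0265 cur yaw -0.62 t 23.98 pos [0.5783 0.0309 0.0083] j [-0.62  0.45  0.64  1.85 -0.31  0.98  0.14]
case ctr [0.5672 0.276  0.012 ] bay x -100.8 y 140.0 size 0.1248 0.0078 yaw rel fence -1.19
neck n 4 yaw rel fence -20.28 [ 0.7273 -0.0701  0.024 ]
[-4.79091292 -4.8177602  -0.89026552] [-1.01129799  1.07375464  0.71133678] [ 0.00787251  1.59402861 -0.01064398]
```

View pics/t20c.png

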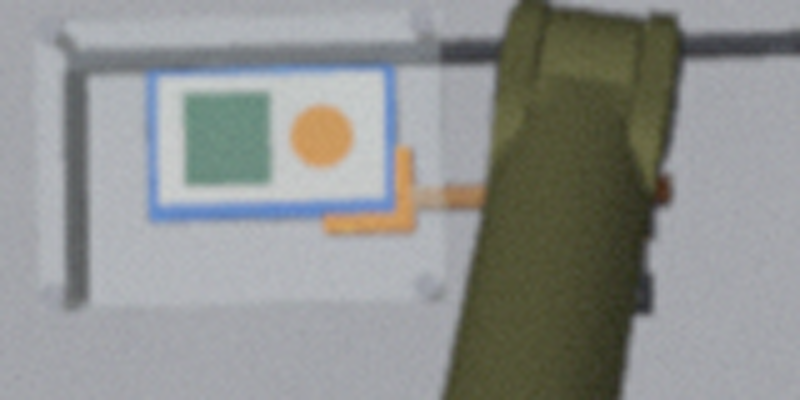

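Flush inside the riser, with the leading edge at crop x = 150 and the stop at 87, about 43 mm to go. I'll do 34 mm more, then creep.

```bash
python3 -m pendant '[{"travel":[0,0.008,-0.0002],"twist":0},{"travel":[0,0.016,-0.0004],"twist":0},{"travel":[0,0.024,-0.0006],"twist":0},{"travel":[0,0.030,-0.0008],"twist":0},{"travel":[0,0.034,-0.0009],"twist":0},{"travel":[0,0.034,-0.0009],"twist":0}]'
python3 -m pendant '[{"travel":[0,0.002,0],"twist":0},{"travel":[0,0.004,-0.0001],"twist":0},{"travel":[0,0.006,-0.0001],"twist":0},{"travel":[0,0.006,-0.0001],"twist":0}]'
python3 - <<'E'
from h import *
im,c,s=snap('top','t21');plan((.5803,-.20,.0075),0.9)
cv2.imwrite('pics/t21c.png',cv2.resize(im[140:220,160:320],None,fx=5,fy=5,interpolation=2))
print(s['ft_force'],s['torque'],s['tool_rot'])
E
```

```text
time: 24.72
position: [0.5777, 0.0639, 0.0084]
tool_rot: [0.008, 1.594, -0.011]
ft_force: [-4.4, -2.2, -0.2]
grip_width: 0.228
time: 25.22
position: [0.5776, 0.0684, 0.0085]
tool_rot: [0.007, 1.594, -0.013]
ft_force: [-4.5, -3.5, -0.8]
grip_width: 0.228
travel [ 0.0018 -0.2684  0.0062] twist -0.0286 cur yaw -0.74 t 25.27 pos [0.5776 0.0684 0.0085] j [-0.68  0.45  0.63  1.84 -0.31  0.98  0.07]
[-4.47666491 -3.45878557 -0.78791905] [-0.86844064  0.97896897  0.69908528] [ 0.00745064  1.59431328 -0.01288189]
```

View pics/t21c.png

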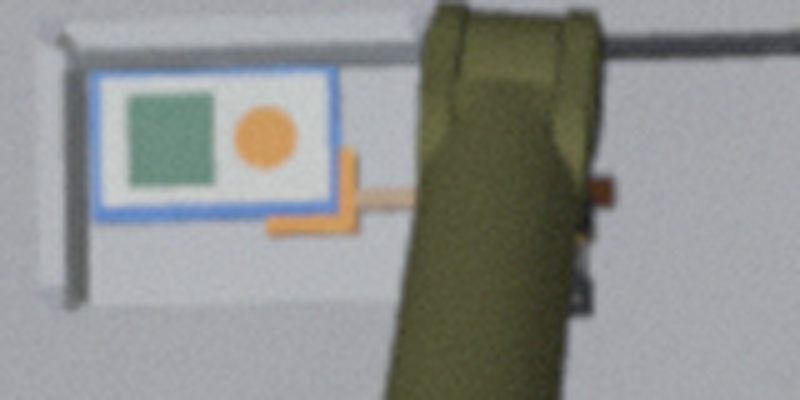

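Nearly home, about 3 mm left. Creeping until the force rises.

```bash
python3 -m pendant '[{"travel":[0,0.001,0],"twist":0},{"travel":[0,0.002,0],"twist":0},{"travel":[0,0.003,0],"twist":0},{"travel":[0,0.004,0],"twist":0}]'
python3 -m pendant '[{"travel":[0,0.001,0],"twist":0},{"travel":[0,0.002,0],"twist":0},{"travel":[0,0.003,0],"twist":0}]'
```

```text
time: 25.78
position: [0.5775, 0.0704, 0.0086]
tool_rot: [0.007, 1.595, -0.016]
ft_force: [-5.1, -4.3, -0.2]
grip_width: 0.226
time: 26.15
position: [0.5774, 0.0714, 0.0086]
tool_rot: [0.007, 1.595, -0.018]
ft_force: [-5.0, -4.6, -0.2]
grip_width: 0.226
```

```bash
python3 -m pendant '[{"travel":[0,0.002,0],"twist":0},{"travel":[0,0.003,0],"twist":0},{"travel":[0,0.004,0],"twist":0},{"travel":[0,0.005,0],"twist":0},{"travel":[0,0.006,0],"twist":0},{"travel":[0,0.006,0],"twist":0}]'
python3 - <<'E'
from h import *
im,c,s=snap('top','t22');plan((.5803,-.20,.0075),0.9)
cv2.imwrite('pics/t22c.png',cv2.resize(im[140:200,165:265],None,fx=8,fy=8,interpolation=2))
print(s['ft_force'],s['torque'],s['tool_rot'])
E
```

```text
time: 26.9
position: [0.5772, 0.0734, 0.0087]
tool_rot: [0.005, 1.596, -0.024]
ft_force: [-5.9, -8.5, 0.7]
grip_width: 0.228
travel [ 0.0042 -0.2732  0.0082] twist -0.0342 cur yaw -1.06 t 26.95 pos [0.5772 0.0733 0.0087] j [-0.69  0.45  0.63  1.84 -0.3   0.98  0.05]
[-5.86763196 -8.47932326  0.69802043] [-1.67117035  1.2012905   0.79021826] [ 0.00527555  1.59594526 -0.02362038]
```

View pics/t22c.png

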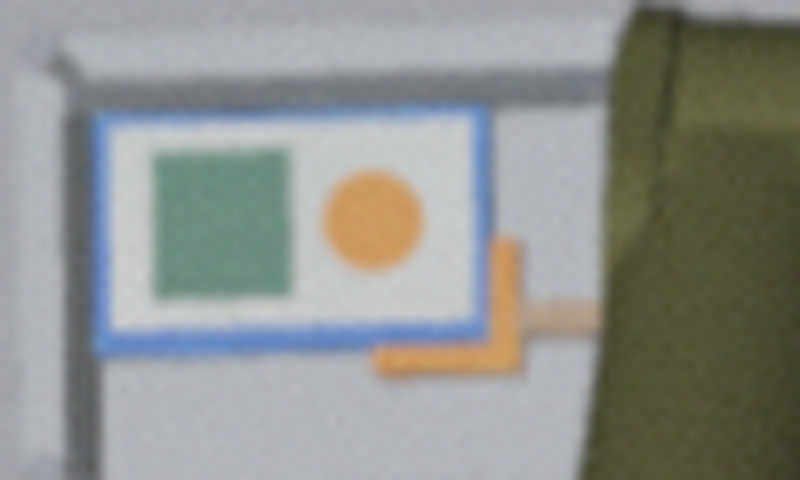

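```bash
python3 -m pendant '[{"travel":[0,0.002,0],"twist":0},{"travel":[0,0.004,0],"twist":0},{"travel":[0,0.005,0],"twist":0},{"travel":[0,0.005,0],"twist":0}]'
```

```text
time: 27.45
position: [0.577, 0.0734, 0.0088]
tool_rot: [0.004, 1.597, -0.03]
ft_force: [-5.6, -9.4, 2.2]
grip_width: 0.229
```

The tool has stalled at y = 0.0734 with force rising to 9.4 N, so the case is home. To avoid dragging it with the lip I'll ease off diagonally, lip and heel together, and look before withdrawing.

```bash
python3 -m pendant '[{"travel":[0,-0.002,-0.0025],"twist":0},{"travel":[0,-0.005,-0.006],"twist":0},{"travel":[0,-0.008,-0.009],"twist":0},{"travel":[0,-0.010,-0.011],"twist":0},{"travel":[0,-0.010,-0.011],"twist":0}]'
python3 - <<'E'
from h import *
im,c,s=snap('top','t23');plan((.5803,-.20,.0075),0.9)
cv2.imwrite('pics/t23c.png',cv2.resize(im[140:200,165:265],None,fx=8,fy=8,interpolation=2))
print(s['ft_force'],s['torque'],s['tool_rot'])
E
```

```text
time: 28.08
position: [0.5664, 0.0632, 0.0097]
tool_rot: [0.004, 1.595, -0.031]
ft_force: [0.1, -0.7, 1.0]
grip_width: 0.226
travel [ 0.0062 -0.2627  0.0198] twist -0.0381 cur yaw -1.28 t 28.12 pos [0.5664 0.0632 0.0097] j [-0.7   0.43  0.64  1.86 -0.29  0.97  0.05]
[ 0.14391304 -0.74049607  1.00576529] [-0.00540474 -0.17936639 -0.10795069] [ 0.0044257   1.59513122 -0.03074068]
```

View pics/t23c.png

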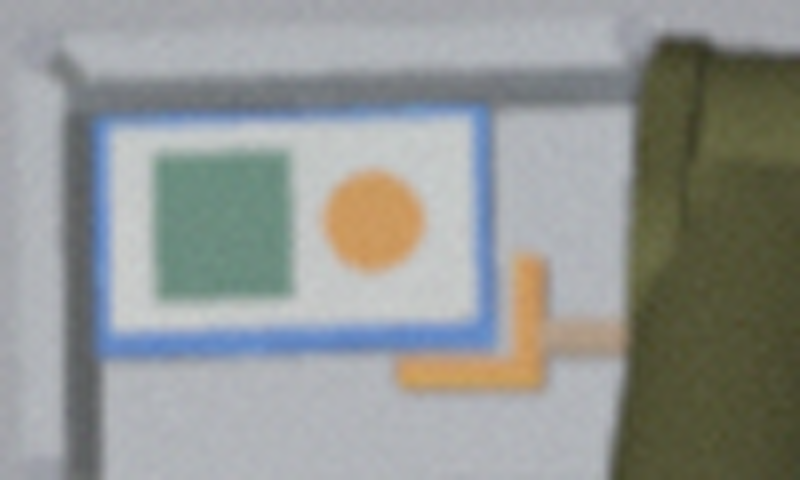

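The case stayed home with its leading edge on the stop, and the stick is free, with a heel gap at (495–515) and a lip gap at (355). Withdrawing along −y now.

```bash
python3 -m pendant '[{"travel":[0,-0.02,-0.002],"twist":0},{"travel":[0,-0.05,-0.002],"twist":0},{"travel":[0,-0.08,-0.002],"twist":0},{"travel":[0,-0.11,-0.002],"twist":0},{"travel":[0,-0.14,-0.002],"twist":0},{"travel":[0,-0.17,-0.002],"twist":0},{"travel":[0,-0.195,-0.002],"twist":0},{"travel":[0,-0.205,-0.002],"twist":0},{"travel":[0.001,-0.205,-0.002],"twist":0},{"travel":[0.002,-0.205,-0.002],"twist":0}]'
python3 - <<'E'
from h import *
im,c,s=snap('top','t24')
cv2.imwrite('pics/t24c.png',cv2.resize(im[140:220,160:360],None,fx=4,fy=4,interpolation=2))
print(s['position'],s['ft_force'],s['torque'],s['tool_rot'])
E
```

```text
time: 29.38
position: [0.5598, -0.1404, 0.0109]
tool_rot: [0.004, 1.596, -0.029]
ft_force: [-0.2, -0.3, -1.7]
grip_width: 0.225
[ 0.55982724 -0.14038079  0.01085567] [-0.19621503 -0.26486654 -1.67940786] [-0.16473234  0.0371824   0.02339227] [ 0.00365603  1.59584539 -0.02888526]
```

View pics/t24c.png

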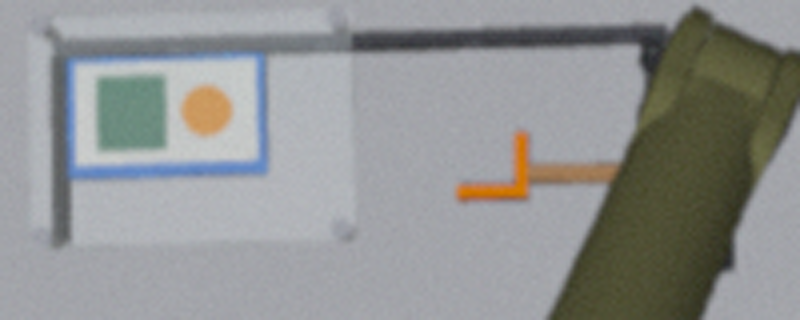

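The stick is out of the riser (lip end at crop x = 457, mouth at 353) and the case is still home. I'll lower it the last 3 mm, release and rise.

```bash
python3 -m pendant '[{"travel":[0.0015,0,0],"twist":0},{"travel":[0.003,0,0],"twist":0},{"travel":[0.0035,0,0],"twist":0},{"travel":[0.0035,0,0],"twist":0}]' && python3 -m pendant '[{"travel":[0,0,0],"twist":0},{"travel":[0,0,0],"twist":0},{"travel":[0,0,0],"twist":0},{"travel":[0,0,0],"twist":0},{"travel":[0,0,0],"twist":0}]' 0.3 && python3 -m pendant '[{"travel":[-0.02,0,0],"twist":0},{"travel":[-0.06,0,0],"twist":0},{"travel":[-0.11,0,0],"twist":0},{"travel":[-0.15,0,0],"twist":0},{"travel":[-0.15,-0.04,0],"twist":0},{"travel":[-0.15,-0.09,0],"twist":0},{"travel":[-0.15,-0.13,0],"twist":0},{"travel":[-0.15,-0.13,0],"twist":0}]' 0.3
python3 - <<'E'
from h import *
im,c,s=snap('top','t25')
cv2.imwrite('pics/t25c.png',cv2.resize(im[130:220,160:360],None,fx=4,fy=4,interpolation=2))
im2,c2,s=snap('side','s25')
cv2.imwrite('pics/s25c.png',cv2.resize(im2[150:330,150:350],None,fx=3.3,fy=3.3,interpolation=2))
print(s['position'],s['ft_force'])
E
```

```text
time: 29.92
position: [0.56, -0.1396, 0.0077]
tool_rot: [0.004, 1.596, -0.027]
ft_force: [-2.1, 0.6, 5.9]
grip_width: 0.224
time: 30.55
position: [0.5599, -0.1396, 0.0076]
tool_rot: [0.004, 1.596, -0.027]
ft_force: [0.1, -0.6, 0.1]
grip_width: 0.632
time: 31.55
position: [0.5597, -0.2725, 0.1614]
tool_rot: [0.007, 1.595, -0.036]
ft_force: [0.6, 0.0, -0.0]
grip_width: 0.65
[ 0.56058775 -0.26952803  0.16092044] [ 0.20283911  0.64923252 -0.13697128]
```

View pics/t25c.png

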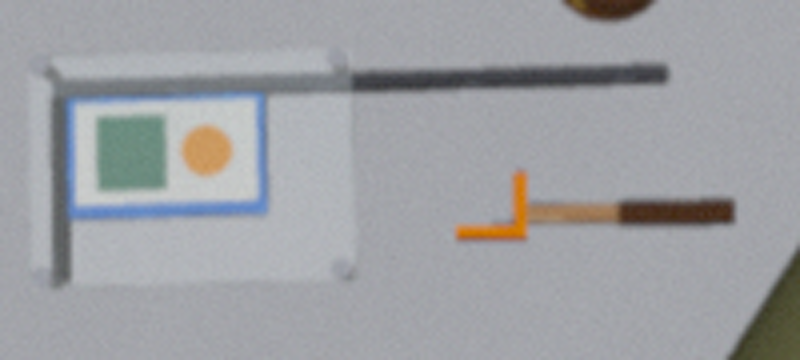

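View pics/s25c.png

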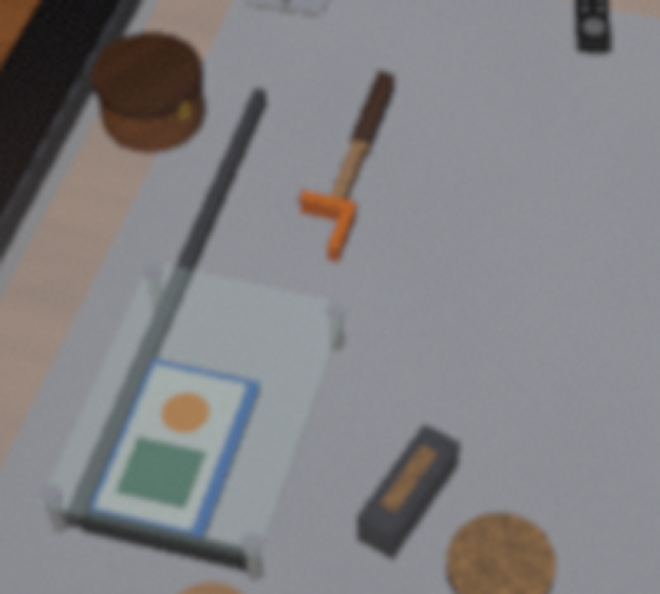

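The stick lies flat and released, with its head at crop (457–527,172–240), outside the riser, and the case is home. Last numeric check of case, stick and bystanders:

Run:
```python
from h import *
c=cam('top');im=cv2.imread('pics/t25.png');a=cv2.imread('pics/top0.png')
up=cv2.resize(im,None,fx=4,fy=4,interpolation=2);hsv=cv2.cvtColor(up,40)
b=cv2.inRange(hsv,(104,90,90),(130,255,255));b[:140*4]=0;b[200*4:]=0;b[:,:165*4]=0;b[:,240*4:]=0
cs=max(cv2.findContours(b,0,1)[0],key=cv2.contourArea);bp=cv2.boxPoints(cv2.minAreaRect(cs))
P=np.array([onz(c,((x-1.5)/4,(y-1.5)/4),.013) for x,y in bp]);ct=P.mean(0);d=P[1]-P[0];d2=P[2]-P[1]
if np.linalg.norm(d2)>np.linalg.norm(d):d=d2
d=d*np.sign(d[1]);print('case bay x %.1f y %.1f yaw rel fence %.2f'%((ct[0]-FX(ct[1]))*1e3,(ct[1]-.136)*1e3,np.degrees(np.arctan2(d[1],d[0]))-90.9),'len',np.linalg.norm(d))
# stop face & leading edge at mid-case, grey profile
g=im[:,:,0].astype(int);print('row 165 blue-channel',g[165,168:190].tolist(),'sat',cv2.cvtColor(im,40)[165,168:190,1].tolist())
print('head corner',onz(c,(160+516/4,130+228/4),.024).round(3))
df=cv2.absdiff(im,a).max(2)
for n,(x,y,r) in dict(remote=(395,236,20),pine=(431,185,14),photo=(390,138,25),box=(313,117,17),jar=(140,198,12),coast=(192,259,15),green=(383,298,30),sleeve=(203,231,14)).items():
    print(n,'changed px',int((df[y-r:y+r,x-r:x+r]>50).sum()))
s,_=st();print(s['time'])
```

```text
case bay x -53.3 y 165.0 yaw rel fence 0.22 len 0.1718593221145655
row 165 blue-channel [185, 185, 184, 179, 156, 118, 100, 104, 134, 184, 200, 203, 202, 200, 200, 186, 151, 131, 126, 124, 128, 124] sat [10, 10, 10, 14, 8, 11, 13, 27, 80, 114, 73, 13, 3, 3, 4, 8, 35, 50, 61, 61, 58, 61]
head corner [ 0.545 -0.002  0.024]
remote changed px 195
pine changed px 7
photo changed px 1118
box changed px 0
jar changed px 0
coast changed px 0
green changed px 37
sleeve changed px 0
31.65
```

View pics/t25.png

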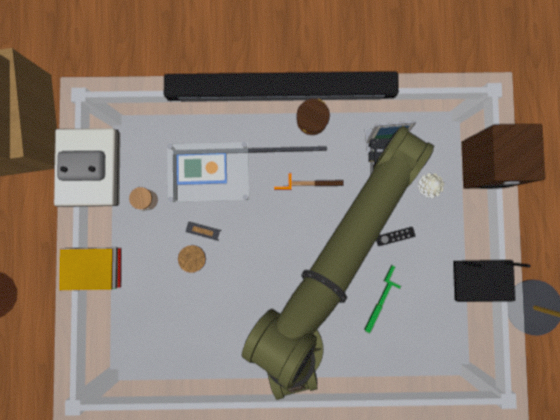

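Case is at bay (−53.3, 165.0) with yaw 0.2°, so home. The changes near the remote and photo stand come from the arm being in view; I'll move it aside and confirm both are undisturbed.

```bash
python3 -m pendant '[{"travel":[0,0,-0.04],"twist":0},{"travel":[-0.03,0.05,-0.08],"twist":0},{"travel":[-0.06,0.1,-0.12],"twist":0},{"travel":[-0.08,0.16,-0.13],"twist":0},{"travel":[-0.08,0.22,-0.13],"twist":0},{"travel":[-0.08,0.27,-0.13],"twist":0},{"travel":[-0.08,0.27,-0.13],"twist":0},{"travel":[-0.08,0.27,-0.13],"twist":0},{"travel":[-0.08,0.27,-0.13],"twist":0}]'
python3 - <<'E'
from h import *
im,c,s=snap('top','t26');a=cv2.imread('pics/top0.png');df=cv2.absdiff(im,a).max(2)
for n,(x,y,r) in dict(remote=(395,236,20),pine=(431,185,14),photo=(390,138,25)).items():
    print(n,int((df[y-r:y+r,x-r:x+r]>50).sum()))
print(np.abs(s['qd']).max(),s['ft_force'])
E
```

```text
time: 32.78
position: [0.4388, 0.0053, 0.2398]
tool_rot: [0.006, 1.595, -0.029]
ft_force: [0.4, -0.1, 1.3]
grip_width: 0.648
remote 0
pine 0
photo 0
0.007897811650664829 [ 0.38477738 -0.11811217  1.34586413]
```

View pics/t26.png

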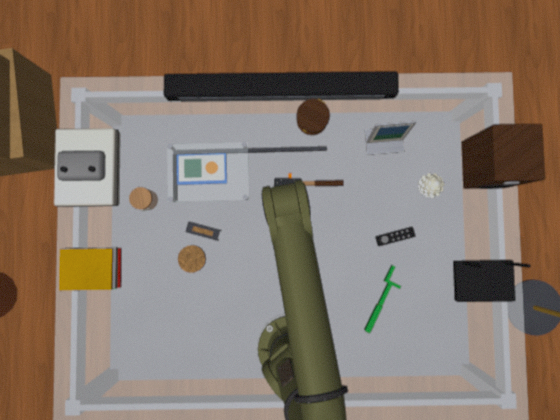

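Nothing else has moved: there are zero changed pixels at the remote, pinecone and photo stand. The arm is free and still, so I'm handing in.

```bash
python3 -c "
from bench import ctrl
print(ctrl.close_job())"
```

```text
the job is handed in; nothing more can be done
None
```

I handed the job in at about 33 s of the 72 s allowed, with the case home and the stick lying released on the console; no verdict was reported.

**What I did:** I drew the stick out by its neck, laid it flat on the console, let go and took it again by the handle. With the head I pressed the case flush against the fence at bay y ≈ −100 mm, then fed it along the fence. It stalled on the stop at about 9.4 N feeding and 5.6 N sideways. I eased the head off diagonally and withdrew the stick.

**Last checks:**
- **Case:** centre at bay x −53.3, y 165.0 mm and 0.2° off the fence. This comes from the top camera, through the glass.
- **Stick:** lying flat and released, with its inner head corner about 138 mm outside the mouth.
- **Surroundings:** no pixel changes at any of the six bystanders or the sleeve. The 37 changed pixels near the green look-alike were counted with the arm over that area; I didn't recount, but the last picture shows it in place.
- **Arm:** still and touching nothing.

**What went wrong or disagreed:**
- **Jam during pressing:** the first sideways press jammed with the case 5° askew, at up to 11 N. A short forward push freed it and brought it flush, all still outside the riser.
- **Tool tilt:** under load the tool tilted about 1.5° and the stick turned slightly in the grip, with no visible effect.
- **Handle height:** the two-view measurement after lay-down gave only 15–20 mm, against 28 mm in the text, because the two views were too close together. I relied on the earlier 27 mm measurement.

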